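# Start and tighten the amber beacon lens

### The job

Fit the amber lens to the bare beacon base on the sloping control desk without cross-threading it: set it square on the neck with its lugs resting on top of the threads (its mark ribs a little clockwise past the yellow marks on the base), turn it back anticlockwise until it drops off the thread ends, then turn it clockwise until it is fully home on its flange. Let go of it, do not press the emergency stop, and leave the red lens, the blue module and the spray can where they stand.

Things in the scene. Friction and masses are not known exactly. Their poses are not given: they have to be found in the camera images.
- amber_lens: the part to fit: AMBER domed plastic beacon lens, an open-bottomed cap, outside a plain cylinder 60 mm in diameter to 64 mm height, then a low dome to 85 mm. Stands rim down. Three dark ribs run down its outside, one over each inner lug, at angles 0 (the body's +x), 120 and 240 degrees. Origin: centre of the rim plane; z: the axis, towards the dome. 0.08 to 0.17 kg
- amber_lens_lug0 (a point): point in the lens's rim plane 24 mm from its axis, under the first lug (angle 0). The three lugs inside the rim are 5.6 mm (14 degrees) wide, 3.5 mm thick, undersides 8 mm above the rim plane, and reach in to 21.8 mm from the axis; the rim's inner radius is 27 mm
- amber_lens_lug1 (a point): the same for its second lug, at 120 degrees (anticlockwise seen from the dome). Turning on the neck takes little torque until the lens is tight; then the torque rises steeply, past 0.5 N m within a few degrees
- amber_lens_lug2 (a point): the same for its third lug, at 240 degrees
- beacon: bare beacon base fixed on the desk's 30 degree sloping face: black round housing (80 mm diameter, 22 mm high) under a white threaded neck that leans 30 degrees from vertical, to the desk's front. Origin: centre of the housing's top (the flange on which the lens rim seats); z: neck axis, outward. Neck radius 20 mm, 24.5 mm high, nose tapered from 16.5 mm up; threads 25 mm radius
- neck_top (a point): end of the neck, on its axis 24.5 mm above the flange. A lens set down with its lugs 10 to 80 degrees clockwise of the entry gaps rests on top of the thread ridges, its rim 11 mm (at 10) to 6 mm (at 80 degrees) above the flange; exactly over the gaps (within 6 degrees) it would fall straight in. An LED post (look only, 26 mm across) stands 28 mm above this point
- thread_start (a point): centre of one entry gap, 24 mm from the axis in the flange plane. The gaps, 26 degrees wide, lie at 0 (beacon's +x), 120 and 240 degrees, each with a yellow mark on the flange. Lugs on the ridges turned back anticlockwise climb 0.7 mm per 10 degrees and drop about 8 mm into the gaps when about 6 degrees short of their centres (rim then about 3 mm up); a stop rib blocks them 6 degrees beyond
- thread_home (a point): point in the flange plane 24 mm from the axis, 70 degrees clockwise of thread_start: about where a lug comes when tight. Right-hand three-start thread, lead 25.8 mm per turn, 1.6 mm play: from the gaps, turned clockwise, the rim meets the flange about 39 degrees past gap centre and is tight at about 60 to 70; hard stop at 94. Friction holds it where it is left
- console: grey control desk, a wedge 320 mm wide (its y), 160 mm deep, 35 mm high at its front (-x) and 127 mm at its back; face sloping 30 degrees. Fixed. Origin: centre of its underside. The beacon, emergency stop and green beacon sit 100 mm apart across the middle of the face, in any order
- estop: emergency stop on the face: yellow ring, red mushroom head 40 mm in diameter, top 43 mm off the face. Origin: centre of its foot on the face, z: its axis
- estop_head (a joint): travel of the red mushroom head, m: 0 out, 0.006 fully pressed; must not be pressed
- green_beacon: finished beacon on the face, fixed: the same black housing (80 mm diameter, 22 mm high) with a green lens (60 mm diameter, 85 mm high) already screwed home, 107 mm high in all. Origin: centre of its foot on the face, z: its axis
- red_lens: bystander: RED lens of the same make and size as the amber one. Origin: centre of its rim plane, z up
- din_module: bystander: blue rail module, 68 (x) by 58 (y) by 61 mm high, upper step 44 mm wide in x above 40 mm height. Origin: centre of its underside
- spray_can: bystander: white and green spray can, 65 mm in diameter, 190 mm high, upright. Origin: centre of its underside
- mat: black bench mat 270 by 270 mm, 2 mm thick, fixed; the loose parts stand on it about 130 mm apart. Origin: centre of its underside
Not all that is in view belongs to the job. Leave any pink look-alike of the amber_lens alone.

How it is judged (in metres and radians):
On the way, in this order (a step that is already met when the one before it is completed fails the run):
1. the amber lens sits square on the neck with its lugs on top of the threads: coaxial within 3.5 mm and 5 degrees, its rim 5.5 to 12 mm above the flange and bearing on the base (x of amber_lens in the frame of beacon between -0.0035 and 0.0035 m and y of amber_lens in the frame of beacon between -0.0035 and 0.0035 m and angle between the z axis of amber_lens and the z axis of beacon, either way round below 0.09 rad and z of amber_lens in the frame of beacon between 0.0055 and 0.012 m and contact force between amber_lens and beacon above 0.2 N), for 0.2 s.
2. turned back until the lugs have dropped off the thread ends: still square, lugs in the entry gaps (a lug point within 7 mm of thread_start), rim 1.5 to 4.5 mm above the flange (x of amber_lens in the frame of beacon between -0.0035 and 0.0035 m and y of amber_lens in the frame of beacon between -0.0035 and 0.0035 m and angle between the z axis of amber_lens and the z axis of beacon, either way round below 0.09 rad and z of amber_lens in the frame of beacon between 0.0015 and 0.0045 m and distance between any of amber_lens_lug0, amber_lens_lug1, amber_lens_lug2 and thread_start below 0.007 m), for 0.1 s.
At the end, for the whole second after the job is handed in: The amber lens stands coaxial on the beacon base (within 3.5 mm and 5 degrees), its rim within 1.2 mm of the flange and its lugs screwed 48 to 92 degrees clockwise past the thread starts; it is at rest and released; the red lens, blue module and spray can are within 20 mm of where they stood (x of amber_lens in the frame of beacon between -0.0035 and 0.0035 m and y of amber_lens in the frame of beacon between -0.0035 and 0.0035 m and angle between the z axis of amber_lens and the z axis of beacon, either way round below 0.09 rad and z of amber_lens in the frame of beacon below 0.0012 m and distance between any of amber_lens_lug0, amber_lens_lug1, amber_lens_lug2 and thread_home below 0.009 m and linear speed of amber_lens below 0.02 m/s and contact force between the fingers and amber_lens below 0.1 N and distance of each of red_lens, din_module, spray_can from where it was at the start of the episode below 0.02 m); the robot touches nothing.
It fails at once if the emergency stop is pressed (more than 3 mm) (value of joint estop_head above 0.003 m).
It fails at once if the red lens is moved more than 20 mm or tipped more than 15 degrees (distance of red_lens from where it was at the start of the episode above 0.02 m or angle between red_lens's own z axis and vertical above 0.26 rad).
It fails at once if the din module is moved more than 20 mm or tipped more than 15 degrees (distance of din_module from where it was at the start of the episode above 0.02 m or angle between din_module's own z axis and vertical above 0.26 rad).
It fails at once if the spray can is moved more than 20 mm or tipped more than 15 degrees (distance of spray_can from where it was at the start of the episode above 0.02 m or angle between spray_can's own z axis and vertical above 0.26 rad).
It also fails if it takes over 48 s, if anything falls off the work surface, if the arm or the gripper's body presses on something with over 40 N, if the wrist force passes 120 N, or if a joint passes its speed limit or range.

### The arm

A 6-joint arm with a two-finger parallel gripper is mounted at the origin on the work surface. World frame = base frame: x ahead of the robot, y to its left, z up, the work surface at z = 0. Lengths are in mm, angles in rad, forces in N, time in s.
With the tool pointing down it reaches from about 350 to 975 mm from the base axis. Payload 17.4 kg.
Tool frame: the origin (TCP) lies midway between the tips of the shut fingers; the grasp point (between the pads) lies 19 mm behind it; z points along the fingers, y is the line along which they close (so a half turn about z gives the same grasp; the last joint's range is limited). The gripper opens to 85 mm and grips with 20 to 120 N. Pads are 22 mm wide; open, the fingers measure 114 mm over their backs; the gripper's body (76 mm by 85 mm) begins 54 mm behind the grasp point. The pads swing forward as they close: fully open they stand 13 mm farther back than shut.
Start: joints at [1.164, 0.116, 1.442, -0, 1.584, -0.038], TCP at [243.343, 629.616, 231.303] pointing down, gripper open.
Joint ranges: [-2.83, 2.83], [-0.83, 2.19], [0.07, 2.5], [-1.14, 4.28], [0.01, 3], [-2.97, 2.97]. Speed limits (rad/s): [1.89, 1.89, 2.22, 3.14, 3.14, 3.14].

### API

Orientations are given as a rotation vector (axis times angle).
In Python, from workcell import observe, grab_frame, camera_info, job_done gives the robot as it stands. The module is installed in compiled form; this text tells all that it offers.
- The arm moves only by the tool move_arm, never from a script. Its argument "motion" is a list of rows, each a list of 3 entries, a list of its own where there are three numbers: the shift along the tool's x, y, z in cm, then the turn about the tool's z in rad, then the opening, from 0 (shut) to 1 (fully open). In form: [[[tx, ty, tz], turn, jaw], ...]. A call has 1 to 8 rows; each row is the pose to reach, as a shift and turn from the pose commanded when the call began, along the tool's axes at that moment; what a row does not reach only later rows make up. A row lasts 1/10 s, in which the tool goes at most 50 mm and 8.59 degrees, less where a joint would pass 70% of its speed; a pose out of reach is approached as far as the arm can. A call with a gripper value outside its range is refused whole. The fingers move at their own pace and stop on an object; "force" is the grip in N (left out, the last holds). Time passes only in rows, so rows that repeat a pose let the fingers close. It gives the time, the measured TCP pose, the force, the opening and the grip force at its end, in the units of the state.
- observe(): the state, without advancing time (a new reading comes with each control period).
- grab_frame(name): name is "scene" or "top" or "wrist"; returns the picture (420x560x3 uint8, red, green, blue); there is no depth.
- camera_info(name): a dict with "mtx" (3x3 intrinsics, pixels), "camera_from_world" (4x4, takes a point from world to camera coordinates). Camera axes: x right, y down, z forward; pixel columns grow to the right and rows downward; lengths in mm; the calibration is good to about 2 mm. A picture is of the moment at which its call begins: read the wrist's pose just before it. camera_info takes no time and is no camera call; for the wrist camera it gives the pose at the moment of the call.
- job_done(): hands the job in; it is judged then, once.
The state is a dict: "time_s": time; "joints": joint angles; "qd": joint speeds; "effort": joint torques, N m; "position": TCP position; "ee_rot": TCP orientation; "wrist_force": force on the tool from outside, world axes, zero at the start; "torque": the same for the moment, N m; "width": opening from 0.0 (shut) to 1.0 (fully open); "grasp_force": force on a finger pad.
Only numpy, scipy, OpenCV 4.12 (cv2) and the standard library are available. Lean on these libraries where they do the work, as an engineer would, in place of code of your own. Each camera call takes 0.05 s, during which the arm holds its last target. There are 200 camera calls.

## Working session

There is one attempt and no reset: what is moved stays moved. The work goes in short steps, Python scripts to look and compute and a tool call to move; the robot and the scene stay as the last step left them, time stands still between calls to the robot, and variables do not carry over. Pictures are saved under pics/ and viewed, at most 10 in all, crops included, and the job is handed in when it is done.

Besides the shell and the picture viewer there is one more tool, called after ">>>" as name(argument=value, ...) on one line, values as JSON. move_arm: Moves the arm, as the interface text tells. Its arguments: {"type":"object","properties":{"motion":{"type":"array"},"force":{"type":"number"}},"required":["motion"]}

```bash
mkdir -p pics
python3 - <<'E'
from workcell import *
import cv2,numpy as np
s=observe();print(s)
a=grab_frame("scene");b=grab_frame("top")
np.save('pics/scene0.npy',a);np.save('pics/top0.npy',b)
cv2.imwrite('pics/scene0.png',a[:,:,::-1]);cv2.imwrite('pics/top0.png',b[:,:,::-1])
for n in("scene","top","wrist"):
    print(n,camera_info(n))
E
```

```text
{'time_s': 0.0, 'joints': array([ 1.16422299e+00,  1.16512339e-01,  1.44230600e+00,  6.99742539e-06,
        1.58398183e+00, -3.78074505e-02]), 'qd': array([-0.00156092,  0.00107161, -0.00040953, -0.00134124,  0.00057679,
        0.00164853]), 'effort': array([ 2.51256251e-04, -7.31978559e+01, -6.32463312e+01, -8.34663138e-05,
        6.50621572e-03, -3.13304088e-05]), 'position': array([243.24648993, 629.43574595, 230.51910737]), 'ee_rot': array([-5.75929239e-01, -3.08807250e+00,  1.84754082e-03]), 'wrist_force': array([-0.5426215 , -0.34626874, -0.56338541]), 'torque': array([ 0.01463541, -0.00023702,  0.06941745]), 'grasp_force': 0.0, 'width': 1.0008869296744736}
scene {'mtx': array([[502.31523342,   0.        , 282.09827973],
       [  0.        , 502.31523342, 214.39251647],
       [  0.        ,   0.        ,   1.        ]]), 'camera_from_world': array([[ 5.41947742e-01,  8.40235788e-01,  1.72181776e-02,
        -3.37212754e+02],
       [ 5.19421481e-01, -3.18777400e-01, -7.92831820e-01,
        -2.58801135e+02],
       [-6.60676903e-01,  4.38616906e-01, -6.09197209e-01,
      
[... 468 characters left out ...]
    [ 1.53808297e-01,  4.94553199e-04, -9.88100583e-01,
         1.29751177e+03],
       [ 0.00000000e+00,  0.00000000e+00,  0.00000000e+00,
         1.00000000e+00]])}
wrist {'mtx': array([[292.10342601,   0.        , 280.35803862],
       [  0.        , 292.10342601, 215.73553261],
       [  0.        ,   0.        ,   1.        ]]), 'camera_from_world': array([[ 3.61594826e-01,  9.32335314e-01, -2.11582149e-04,
        -6.75231722e+02],
       [ 8.82459460e-01, -3.42177839e-01,  3.22768691e-01,
        -4.08975029e+01],
       [ 3.00856250e-01, -1.16898201e-01, -9.46477854e-01,
         3.80118527e+02],
       [ 0.00000000e+00,  0.00000000e+00,  0.00000000e+00,
         1.00000000e+00]])}
```

View pics/scene0.png

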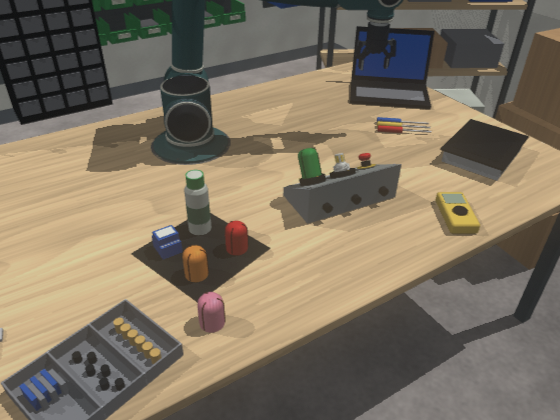

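View pics/top0.png

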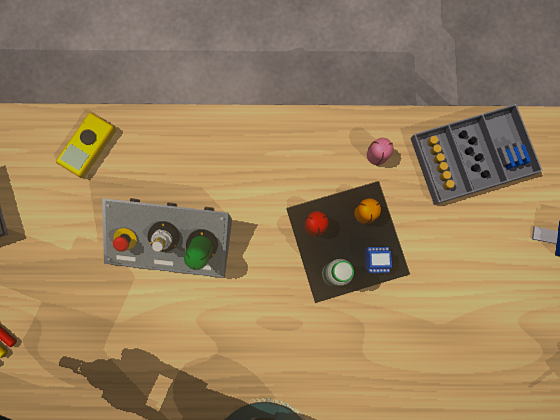

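The scene view shows the desk with its tall back towards the camera. The top view shows, from left to right, the e-stop at (122,242), the bare base at (162,238) and the green beacon at (200,250). The amber lens is at (368,210) and the red at (316,222). The desk face slopes towards the robot.

```bash
cat > h.py <<'E'
import numpy as np,cv2
from workcell import *
from scipy.spatial.transform import Rotation as R
def ray(ci,uv):
    T=ci["camera_from_world"];Rw=T[:3,:3].T
    c=-Rw@T[:3,3]
    d=Rw@np.linalg.solve(ci["mtx"],[uv[0],uv[1],1.]);return c,d/np.linalg.norm(d)
def onz(ci,uv,z):
    c,d=ray(ci,uv);return c+d*(z-c[2])/d[2]
def onplane(ci,uv,p,n):
    c,d=ray(ci,uv);return c+d*(np.dot(p-c,n)/np.dot(d,n))
def proj(ci,p):
    T=ci["camera_from_world"];q=ci["mtx"]@(T[:3,:3]@np.asarray(p,float)+T[:3,3]);return q[:2]/q[2]
def tri(a,ua,b,ub):
    ca,da=ray(a,ua);cb,db=ray(b,ub)
    s=np.linalg.lstsq(np.c_[da,-db],cb-ca,rcond=None)[0]
    p,q=ca+s[0]*da,cb+s[1]*db;return (p+q)/2,np.linalg.norm(p-q)
def blob(im,lo,hi,box=None):
    h=cv2.cvtColor(im,cv2.COLOR_RGB2HSV);m=cv2.inRange(h,np.array(lo),np.array(hi))
    if box:
        k=np.zeros_like(m);x0,y0,x1,y1=box;k[y0:y1,x0:x1]=1;m=m*k
    m=cv2.morphologyEx(m,cv2.MORPH_CLOSE,np.ones((5,5)))
    c=max(cv2.findContours(m,0,2)[0],key=cv2.contourArea);return c
E
python3 - <<'E'
from h import *
ct,cs,cw=[camera_info(n) for n in("top","scene","wrist")]
t=np.load('pics/top0.npy');s=np.load('pics/scene0.npy')
for n,lo,hi,bt,bs in(("amber",(8,150,90),(22,255,255),(340,185,400,235),(170,235,215,290)),("green",(50,100,30),(75,255,255),(180,220,225,280),(290,140,330,190)),("red",(0,170,80),(5,255,255),(295,200,340,245),(215,210,260,260))):
    a=blob(t,lo,hi,bt);b=blob(s,lo,hi,bs)
    ua=cv2.minEnclosingCircle(a)[0];ub=cv2.boundingRect(b);ub=(ub[0]+ub[2]/2,ub[1]+ub[3]/2)
    print(n,ua,ub,cv2.contourArea(a),tri(ct,ua,cs,ub))
for uv,z in(((105,198),127),((230,212),127),((222,277),35),((103,263),35)):print(onz(ct,uv,z))
T=cw["camera_from_world"];st=observe();Rt=R.from_rotvec(st['ee_rot']).as_matrix();print("tool",Rt.round(3))
c=-T[:3,:3].T@T[:3,3];print("cam in tool",Rt.T@(c-st['position']),(Rt.T@T[:3,:3].T).round(3))
im=np.hstack([cv2.resize(t[185:290,90:240],None,fx=4,fy=4,interpolation=2)]);cv2.imwrite('pics/desk.png',im[:,:,::-1])
E
```

```text
amber (367.5, 210.5) (195.5, 262.0) 445.0 (array([ 634.7616055 , -273.33598264,   45.60459959]), np.float64(0.7415334888281354))
green (197.11428833007812, 252.04286193847656) (310.0, 162.5) 538.5 (array([513.61768543, 165.69699678, 139.00724996]), np.float64(1.3235071337225957))
red (317.0, 221.5) (236.5, 226.5) 335.0 (array([ 599.79403017, -134.29086135,   79.44957901]), np.float64(2.2328854321666882))
[648.87469684 403.268943   127.        ]
[615.28818748  87.3081985  127.        ]
[455.64313467 112.89817772  35.        ]
[490.37741317 429.53608656  35.        ]
tool [[-0.933  0.36  -0.   ]
 [ 0.36   0.933 -0.001]
 [ 0.    -0.001 -1.   ]]
cam in tool [  83.18318369    0.42488371 -142.20302049] [[-0.001 -0.946 -0.323]
 [ 1.    -0.001  0.   ]
 [-0.001 -0.323  0.946]]
```

View pics/desk.png

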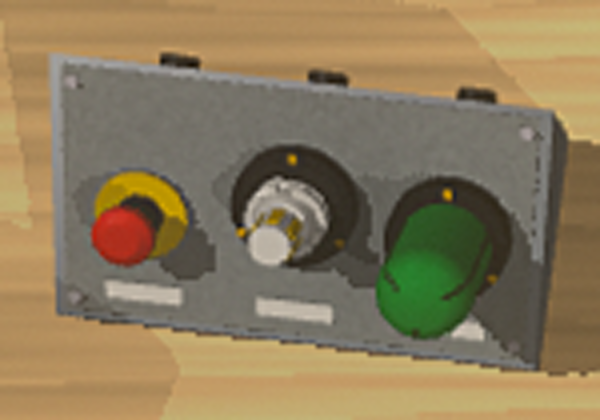

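The desk crop shows the three flange marks at crop pixels (292,160), (241,232) and (340,243), so one gap points roughly uphill. The base is the middle item, and the console corners come out at 318 × 161 mm, close to the stated 320 × 160.

```bash
cat >> h.py <<'E'
yaw=np.deg2rad(-6.2)
xc=np.array([np.cos(yaw),np.sin(yaw),0]);yc=np.array([-np.sin(yaw),np.cos(yaw),0]);zw=np.array([0,0,1.])
nn=-xc*.5+zw*np.cos(np.pi/6);ex=xc*np.cos(np.pi/6)+zw*.5
E
python3 - <<'E'
from h import *
ct=camera_info("top")
F=np.array([552.5,258.25,81])+22*nn;print("flange",F,"n",nn)
P=[onplane(ct,(90+x/4-.375,185+y/4-.375),F,nn) for x,y in((292,160),(241,232),(340,243))]
q=np.array([[(p-F)@ex,(p-F)@yc] for p in P]);print(q)
A=np.c_[2*q,np.ones(3)];c=np.linalg.solve(A,(q**2).sum(1));print("centre",c[:2],"r",np.sqrt(c[2]+c[:2]@c[:2]))
d=q-c[:2];print(np.degrees(np.arctan2(d[:,1],d[:,0])),np.degrees(np.arctan2(q[:,1],q[:,0])))
E
```

```text
flange [541.5643394  259.43799291 100.05255888] n [-0.49707548  0.05399968  0.8660254 ]
[[ 47.52487049   0.93562003]
 [ -6.33612798  32.61985128]
 [ -6.01867282 -31.06064374]]
centre [11.23438283  0.86640367] r 36.290553670029716
[ 1.09279344e-01  1.18957590e+02 -1.18386342e+02] [   1.12783379  100.99233473 -100.96639338]
```

>>> move_arm(motion=[[[-28,-28,-1.5],0,1],[[-28,-28,-1.5],0,1],[[-28,-28,-1.5],0,1],[[-28,-28,-1.5],0,1],[[-28,-28,-1.5],0,1],[[-28,-28,-1.5],0,1],[[-28,-28,-1.5],0,1],[[-28,-28,-1.5],0,1]])

```text
time_s: 0.9
position: [403.9, 265.4, 246.3]
ee_rot: [0.576, 3.088, 0.0]
wrist_force: [1.2, 0.2, -0.0]
width: 1.0
grasp_force: 0.0
```

>>> move_arm(motion=[[[-28,-28,0],0,1],[[-28,-28,0],0,1],[[-28,-28,0],0,1],[[-28,-28,0],0,1],[[-28,-28,0],0,1],[[-28,-28,0],0,1],[[-28,-28,0],0,1],[[-28,-28,0],0,1]])

```text
time_s: 1.7
position: [564.2, -97.0, 246.0]
ee_rot: [-0.577, -3.088, 0.0]
wrist_force: [0.5, -0.2, 0.3]
width: 1.002
grasp_force: 0.0
```

>>> move_arm(motion=[[[-12.8,-14,0],0,1],[[-12.8,-14,0],0,1],[[-12.8,-14,0],0,1],[[-12.8,-14,0],0,1],[[-12.8,-14,0],0,1]])

```text
time_s: 2.2
position: [633.1, -275.3, 244.3]
ee_rot: [-0.581, -3.085, 0.0]
wrist_force: [0.2, -0.5, -0.6]
width: 0.997
grasp_force: 0.0
```

Run:
```python
from h import *
s=observe();cw=camera_info("wrist");print(s['position'],s['time_s'],s['ee_rot'])
a=grab_frame("wrist");np.save('pics/w1.npy',a);cv2.imwrite('pics/w1.png',a[:,:,::-1])
np.savez('pics/w1ci.npz',**cw)
c=blob(a,(8,150,60),(22,255,255));u=cv2.boundingRect(c);print(u,cv2.contourArea(c),proj(cw,(634,-273,2)),proj(cw,(634,-273,87)))
```

```text
[ 633.13384326 -275.33824955  244.3152391 ] 2.2 [-5.80612563e-01 -3.08520759e+00  1.71302824e-04]
(255, 162, 55, 61) 2460.0 [281.84124342 182.16172209] [282.25198258 199.11005179]
```

View pics/w1.png

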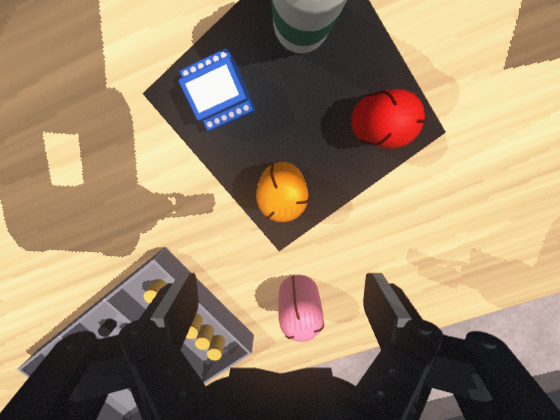

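The wrist view shows the amber lens at (282,192) with ribs near (273,175), (303,202) and (268,213). The pink decoy is below it and the red lens is at (388,118).

Run:
```python
from h import *
a=np.load('pics/w1.npy')
im=cv2.resize(a[155:230,242:322],None,fx=7,fy=7,interpolation=2);cv2.imwrite('pics/w1z.png',im[:,:,::-1])
```

```text
(no output)
```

View pics/w1z.png

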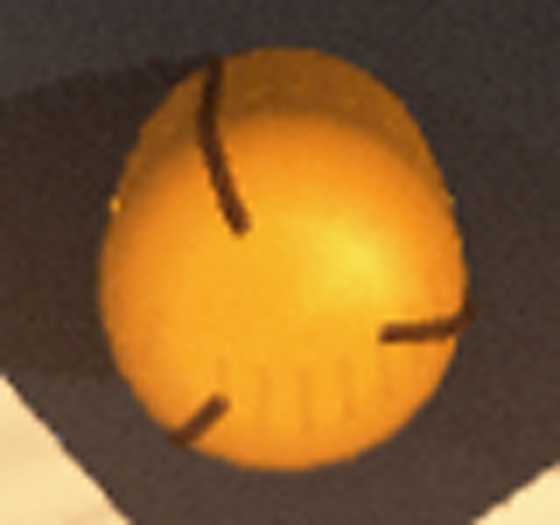

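The zoomed crop shows the ribs crossing the shoulder at about (207,130), (466,322) and (176,440).

Run:
```python
from h import *
ci=dict(np.load('pics/w1ci.npz'))
for pts,z in((((207,130),(466,322),(176,440)),66),(((240,230),(385,335),(222,403)),80)):
    q=np.array([onz(ci,(242+x/7-.43,155+y/7-.43),z)[:2] for x,y in pts])
    A=np.c_[2*q,np.ones(3)];c=np.linalg.solve(A,(q**2).sum(1));d=q-c[:2]
    print(c[:2],np.sqrt(c[2]+c[:2]@c[:2]),np.degrees(np.arctan2(d[:,1],d[:,0])))
a=np.load('pics/w1.npy');c=blob(a,(8,150,60),(22,255,255))[:,0]
# left/right extent -> axis line; bottom edge (rim or shoulder)
l,r=c[c[:,0].argmin()],c[c[:,0].argmax()]
print(l,r,onz(ci,(l+r)/2.,66),np.linalg.norm(onz(ci,l,66)-onz(ci,r,66)))
s=observe();Rt=R.from_rotvec(s['ee_rot']).as_matrix();print(Rt.round(3),np.degrees(np.arctan2(Rt[1,1],Rt[0,1])))
```

```text
[ 637.30129982 -274.43120256] 30.029716922403143 [-177.71339      61.08694754  -57.5571703 ]
[ 637.35604027 -274.69189545] 16.156722196728023 [-177.69814526   61.69946855  -57.25679322]
[255 194] [309 200] [ 637.043957   -274.34574731   66.        ] 61.67658272236734
[[-0.932  0.363 -0.002]
 [ 0.363  0.932  0.001]
 [ 0.002  0.    -1.   ]] 68.73381132921766
```

>>> move_arm(motion=[[[-0.36,0.23,4],0.15,1],[[-0.36,0.23,9],0.29,1],[[-0.36,0.23,13],0.29,1],[[-0.36,0.23,17],0.29,1],[[-0.36,0.23,19.5],0.29,1],[[-0.36,0.23,21.9],0.29,1],[[-0.36,0.23,21.9],0.29,1],[[-0.36,0.23,21.9],0.29,1]])

```text
time_s: 3.05
position: [637.0, -269.8, 28.1]
ee_rot: [-1.015, -2.973, -0.0]
wrist_force: [0.6, -0.5, 0.0]
width: 1.002
grasp_force: 0.0
```

>>> move_arm(motion=[[[0,0,0],0,0.5],[[0,0,0],0,0.5],[[0,0,0],0,0.5],[[0,0,0],0,0.5],[[0,0,0],0,0.5],[[0,0,0],0,0.5]], force=25)

```text
time_s: 3.65
position: [637.7, -270.7, 29.4]
ee_rot: [1.015, 2.97, -0.0]
wrist_force: [-0.4, 0.6, 8.0]
width: 0.696
grasp_force: 26.4
```

>>> move_arm(motion=[[[0,0,-5],0,0.5],[[0,0,-10],0,0.5],[[0,0,-15],-0.1,0.5],[[4,3,-16],-0.25,0.5],[[8,6,-16],-0.4,0.5],[[12,9,-16],-0.55,0.5],[[16,12,-16],-0.55,0.5],[[22.1,15.9,-16],-0.55,0.5]])

```text
time_s: 4.45
position: [566.6, -29.7, 188.2]
ee_rot: [0.17, 3.136, 0.0]
wrist_force: [1.3, -0.4, -0.9]
width: 0.696
grasp_force: 28.7
```

>>> move_arm(motion=[[[0,0,0],0,0.5],[[0,0,0],0,0.5],[[0,0,0],0,0.5]])

```text
time_s: 4.75
position: [567.6, -32.1, 187.8]
ee_rot: [0.171, 3.136, -0.0]
wrist_force: [-0.1, 0.1, -1.5]
width: 0.698
grasp_force: 28.7
```

Run:
```python
from h import *
s=observe();cw=camera_info("wrist");print(s['position'],s['time_s'],s['wrist_force'],s['torque'],s['width'],s['grasp_force']);Rt=R.from_rotvec(s['ee_rot']).as_matrix();print(np.degrees(np.arctan2(Rt[1,1],Rt[0,1])),Rt[:,2])
a=grab_frame("wrist");np.save('pics/w2.npy',a);cv2.imwrite('pics/w2.png',a[:,:,::-1])
```

```text
[567.61716564 -32.10632039 187.83667937] 4.75 [-0.07809956  0.13035631 -1.49912916] [ 0.01017634 -0.01068283 -0.01043914] 0.6984304270438791 28.726296446984634
83.74752634000521 [ 8.02760436e-04 -3.19688305e-04 -9.99999627e-01]
```

View pics/w2.png

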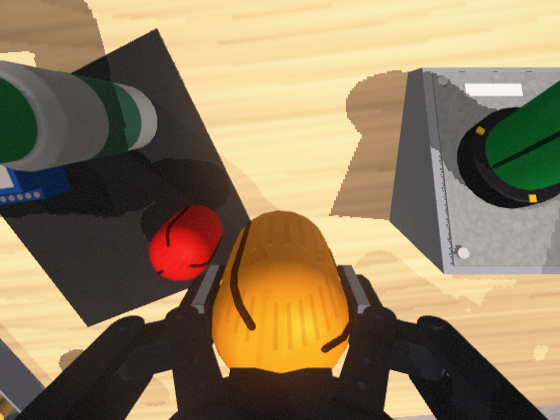

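The lens is upright in the grip, and the desk and green beacon are at the right of the picture.

The tool cannot tilt. I'll pivot the lens 30° in the grip by pressing its uphill rim edge on the front of the sloping face, which is clear there.

>>> move_arm(motion=[[[3,0,-4],0,0.5],[[7,1,-6],0,0.5],[[10,5,-6],0,0.5],[[13.7,9,-6],0,0.5],[[13.7,13,-6],0,0.5],[[13.7,17,-6],0,0.5],[[13.7,21,-6],0,0.5],[[13.7,25,-6],0,0.5]])

```text
time_s: 5.6
position: [458.9, 232.9, 247.5]
ee_rot: [0.173, 3.136, 0.0]
wrist_force: [0.8, -0.1, -2.1]
width: 0.696
grasp_force: 28.7
```

```bash
cat > st.py <<'E'
from h import *
s=observe();Rt=R.from_rotvec(s['ee_rot']).as_matrix()
p=s['position'];print('t',s['time_s'],'pos',p.round(1),'phi',np.degrees(np.arctan2(Rt[1,1],Rt[0,1])).round(1),'F',s['wrist_force'].round(1),'w',round(s['width'],3),'g',round(s['grasp_force'],1))
E
python3 st.py
```

```text
t 5.6 pos [458.9 232.9 247.5] phi 83.7 F [ 0.8 -0.1 -2.1] w 0.696 g 28.7
```

Run:
```python
from h import *
ct,cs=camera_info("top"),camera_info("scene")
t=np.load('pics/top0.npy');s=np.load('pics/scene0.npy')
# yellow marks in top, subpixel
h=cv2.cvtColor(t,cv2.COLOR_RGB2HSV);m=cv2.inRange(h,np.array((15,120,90)),np.array((35,255,255)));m[:220]=0 if 0 else m[:220]
n,l,st,ce=cv2.connectedComponentsWithStats(m[220:262,142:180]);print([(c+[142,220],q[4]) for c,q in zip(ce[1:],st[1:])])
# red estop head, both
print("estop head",tri(ct,cv2.minEnclosingCircle(blob(t,(0,150,60),(6,255,255),(105,225,140,260)))[0],cs,cv2.minEnclosingCircle(blob(s,(0,120,60),(8,255,255),(350,145,380,165)))[0]))
F=np.array([552.5,258.25,81]);print("exp",F+100*yc+41*nn)
print("post exp top/scene px",proj(ct,F+(74.5)*nn),proj(cs,F+74.5*nn))
im=np.hstack([cv2.resize(s[140:200,280:410],None,fx=6,fy=6,interpolation=2)]);cv2.imwrite('pics/sd.png',im[:,:,::-1])
```

```text
[(array([162.5, 224.5]), np.int32(4)), (array([157.38888889, 239.05555556]), np.int32(18)), (array([162.93333333, 242.66666667]), np.int32(15)), (array([149.83333333, 242.66666667]), np.int32(6)), (array([174., 245.]), np.int32(1))]
estop head (array([535.87489691, 363.89902809, 109.65776208]), np.float64(0.5657818633875131))
exp [542.91984081 359.87908319 116.50704156]
post exp top/scene px [157.02176209 250.67004751] [335.96260121 152.36333652]
```

View pics/sd.png

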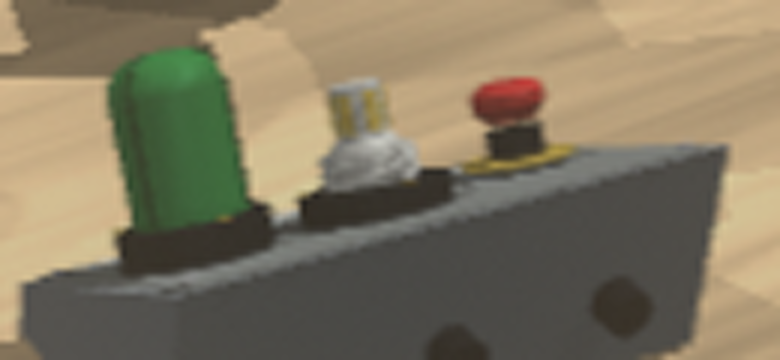

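>>> move_arm(motion=[[[0.07,3.5,0],0,0.5],[[0.07,3.5,4],0,0.5],[[0.07,3.5,8],0,0.5],[[0.07,3.5,12],0,0.5],[[0.07,3.5,15.5],0,0.5],[[0.07,3.5,16],0,0.5]])

```text
time_s: 6.2
position: [460.3, 265.1, 83.0]
ee_rot: [-0.173, -3.131, 0.005]
wrist_force: [-0.6, 0.1, -1.4]
width: 0.692
grasp_force: 28.7
```

```bash
python3 - <<'E'
from h import *
ct,cs=camera_info("top"),camera_info("scene")
P,e=tri(ct,(156.4,246.1),cs,(338.7,154.3));print("tip",P,e,"F",P-52.5*nn)
F=np.array([541.6,259.4,100.])
for k in(0,11):print(F+k*ex+.9*yc)
G=F+9*ex+.9*yc
for c,n in((ct,"t"),(cs,"s")):print(n,[proj(c,G+a*nn) for a in(0,24.5,52.5)])
P,e=tri(ct,(90+415/4-.4,185+292/4-.4),cs,(280+172/6-.4,140+62/6-.4));print("green top approx",P,e,"->foot flange",P-80*nn)
E
python3 st.py
```

```text
tip [526.70973659 264.52601163 143.72865938] 0.34523546081614837 F [552.80619939 261.69102854  98.26232568]
[541.69719942 260.29473587 100.        ]
[551.16775931 259.26590383 105.5       ]
t [array([162.34087262, 238.5681964 ]), array([159.78147972, 242.55588773]), array([156.74007782, 247.29457868])]
s [array([340.91943419, 169.07110727]), array([339.40860862, 161.23593754]), array([337.67156026, 152.22757213])]
green top approx [497.57343328 168.95070707 173.19667142] 0.78382292375169 ->foot flange [537.33947184 164.63073284 103.91463912]
t 6.2 pos [460.3 265.1  83. ] phi 83.7 F [-0.6  0.1 -1.4] w 0.692 g 28.7
```

>>> move_arm(motion=[[[0,0,0.3],0,0.5],[[0,0,0.6],0,0.5],[[0,0,0.9],0,0.5],[[0,0,0.9],0,0.5]], force=20)

```text
time_s: 6.6
position: [461.8, 266.9, 79.1]
ee_rot: [0.171, 3.136, 0.001]
wrist_force: [-0.4, 1.0, -2.2]
width: 0.697
grasp_force: 28.7
```

>>> move_arm(motion=[[[0,0,0.2],0,0.5],[[0,0,0.4],0,0.5],[[0,0,0.4],0,0.5]])

```text
time_s: 6.9
position: [461.3, 266.8, 74.2]
ee_rot: [-0.171, -3.137, 0.0]
wrist_force: [-0.2, -0.2, -1.5]
width: 0.691
grasp_force: 28.7
```

>>> move_arm(motion=[[[0,0,0.2],0,0.5],[[0,0,0.4],0,0.5],[[0,0,0.4],0,0.5]])

```text
time_s: 7.2
position: [461.7, 267.2, 72.0]
ee_rot: [0.171, 3.136, 0.001]
wrist_force: [-8.7, -2.3, 17.3]
width: 0.697
grasp_force: 29.7
```

>>> move_arm(motion=[[[0,0,0.2],0,0.5],[[0,0,0.3],0,0.5],[[0,0,0.3],0,0.5]])

```text
time_s: 7.5
position: [461.7, 267.8, 69.8]
ee_rot: [0.17, 3.136, 0.004]
wrist_force: [-13.9, 0.6, 25.7]
width: 0.695
grasp_force: 27.3
```

>>> move_arm(motion=[[[0,0,-5],0,0.5],[[0,0,-10],0,0.5],[[0,0,-15],0,0.5],[[-4,0,-18],0,0.5],[[-9,0,-18],0,0.5],[[-13,0,-18],0,0.5],[[-17,0,-18],0,0.5],[[-21,0,-18],0,0.5]])

```text
time_s: 8.3
position: [671.8, 243.6, 246.9]
ee_rot: [-0.171, -3.137, 0.0]
wrist_force: [-2.1, 0.6, -1.2]
width: 0.697
grasp_force: 25.2
```

>>> move_arm(motion=[[[0,0,0],0,0.5],[[0,0,0],0,0.5]])

```text
time_s: 8.5
position: [670.5, 243.7, 246.1]
ee_rot: [-0.172, -3.135, 0.001]
wrist_force: [-0.5, 1.0, -1.4]
width: 0.695
grasp_force: 25.2
```

```bash
python3 st.py
python3 - <<'E'
from h import *
cw=camera_info("wrist");a=grab_frame("wrist");np.save('pics/w3.npy',a);np.savez('pics/w3ci.npz',**cw)
G=np.array([551,260,104.])
print([proj(cw,G+k*nn).round() for k in(0,24.5,52.5)],[proj(cw,G+36*(np.cos(t)*ex+np.sin(t)*yc)).round() for t in(0,2.094,-2.094)])
cv2.imwrite('pics/w3.png',cv2.resize(a[0:330],None,fx=1.4,fy=1.4,interpolation=2)[:,:,::-1])
E
```

```text
t 8.5 pos [670.5 243.7 246.1] phi 83.7 F [-0.5  1.  -1.4] w 0.695 g 25.2
[array([283.,  71.]), array([283.,  50.]), array([284.,  21.])] [array([283., 108.]), array([318.,  53.]), array([248.,  54.])]
```

View pics/w3.png

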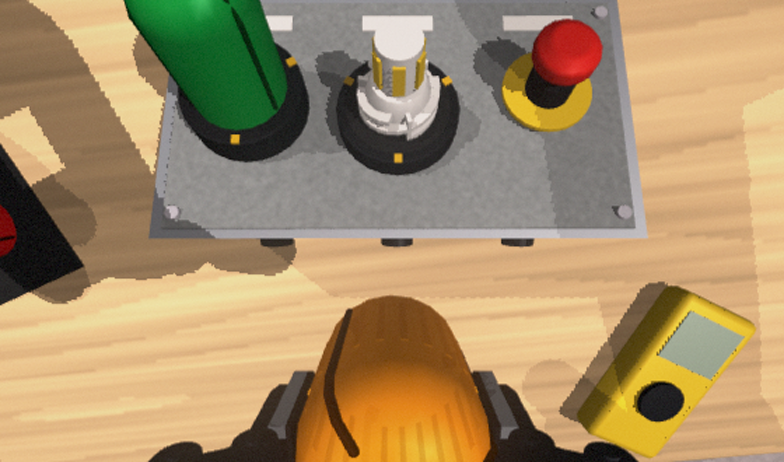

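The view shows the base marks at (398,158), (349,82) and (447,82), the post top at (400,42), and the desk's back corners at (150,237) and (646,236). The lens is still upright in the grip.

Run:
```python
from h import *
ci=dict(np.load('pics/w3ci.npz'));ct,cs=camera_info("top"),camera_info("scene")
f=lambda x,y:(x/1.4-.15,y/1.4-.15)
for x,y in((150,237),(646,236)):print("back",onz(ci,f(x,y),127))
tp=[(90+x/4-.4,185+y/4-.4) for x,y in((292,160),(241,232),(340,243),(267,246))]
wp=[f(*p) for p in((398,158),(447,82),(349,82),(400,42))]
P=[tri(ct,a,ci,b) for a,b in zip(tp,wp)]
for p in P:print(p[0].round(1),round(p[1],1))
M=np.array([p[0] for p in P[:3]]);print("centre",M.mean(0), "normal",np.cross(M[1]-M[0],M[2]-M[0])/np.linalg.norm(np.cross(M[1]-M[0],M[2]-M[0])),nn)
F0=np.array([541.6,259.4,100.])
for off in(0,-5):
  q=np.array([[(p-F0)@ex,(p-F0)@yc] for p in [onplane(ci,b,F0+off*nn,nn) for b in wp[:3]]]);A=np.c_[2*q,np.ones(3)];c=np.linalg.solve(A,(q**2).sum(1));d=q-c[:2];print(off,"wrist c",c[:2],np.sqrt(c[2]+c[:2]@c[:2]),np.degrees(np.arctan2(d[:,1],d[:,0])),F0+off*nn+c[0]*ex+c[1]*yc)
  q=np.array([[(p-F0)@ex,(p-F0)@yc] for p in [onplane(ct,b,F0+off*nn,nn) for b in tp[:3]]]);A=np.c_[2*q,np.ones(3)];c=np.linalg.solve(A,(q**2).sum(1));print("top c",c[:2],np.sqrt(c[2]+c[:2]@c[:2]))
```

```text
back [615.41662467  93.9406623  127.        ]
back [649.83886626 409.57367667 127.        ]
[584.6 257.5 114.4] 1.8
[541.1 295.3  83.8] 0.9
[534.3 230.7  87.3] 1.0
[527.7 264.8 139.5] 2.2
centre [553.34013859 261.18649244  95.16418018] normal [-0.51276549  0.09893017  0.85280969] [-0.49707548  0.05399968  0.8660254 ]
0 wrist c [15.27475594  2.41872157] 35.42688684676158 [  -0.29958487  118.91247331 -119.2694334 ] [555.01217409 260.37592362 107.63737797]
top c [11.25646407  0.98244394] 36.29172408724067
-5 wrist c [11.52594316  2.49391092] 36.20974347691933 [  -0.29958487  118.91247331 -119.2694334 ] [554.27809409 260.53130195 101.43284456]
top c [8.87597436 2.24720476] 36.44912997446152
```

>>> move_arm(motion=[[[0,0,4],0,0.5],[[0,0,8],0,0.5],[[0,0,9.9],0,0.5],[[0,0,9.9],0,0.5],[[0.4,0,9.9],0,0.5],[[0.6,0,9.9],0,0.5],[[0.6,0,9.9],0,0.5]])

```text
time_s: 9.25
position: [664.5, 245.0, 150.5]
ee_rot: [0.17, 3.134, 0.002]
wrist_force: [-0.7, -1.2, -2.0]
width: 0.692
grasp_force: 25.3
```

>>> move_arm(motion=[[[0.2,0,0],0,0.5],[[0.4,0,0],0,0.5],[[0.4,0,0],0,0.5]])

```text
time_s: 9.55
position: [660.8, 245.0, 149.2]
ee_rot: [0.171, 3.135, 0.001]
wrist_force: [5.9, 0.4, 1.3]
width: 0.692
grasp_force: 24.9
```

>>> move_arm(motion=[[[0.2,0,0],0,0.5],[[0.4,0,0],0,0.5],[[0.4,0,0],0,0.5]])

```text
time_s: 9.85
position: [657.0, 245.4, 149.3]
ee_rot: [0.171, 3.134, 0.0]
wrist_force: [5.7, -0.9, 1.8]
width: 0.693
grasp_force: 21.9
```

>>> move_arm(motion=[[[0.3,0,0],0,0.5],[[0.6,0,0],0,0.5],[[0.9,0,0],0,0.5],[[1.2,0,0],0,0.5],[[1.5,0,0],0,0.5],[[1.8,0,0],0,0.5],[[1.8,0,0],0,0.5]])

```text
time_s: 10.55
position: [638.8, 247.3, 149.4]
ee_rot: [0.171, 3.135, 0.0]
wrist_force: [4.3, -1.2, 4.9]
width: 0.693
grasp_force: 21.0
```

```bash
python3 st.py
python3 - <<'E'
from h import *
a=grab_frame("scene");b=grab_frame("wrist");np.save('pics/s4.npy',a);np.save('pics/w4.npy',b)
cs=camera_info("scene");u=proj(cs,(640,246,165)).astype(int);print(u)
x,y=u;A=cv2.resize(a[y-50:y+60,x-55:x+55],(400,400),interpolation=2);B=cv2.resize(b[120:,180:380],(267,400))
cv2.imwrite('pics/m4.png',np.hstack([A,B])[:,:,::-1])
E
```

```text
t 10.55 pos [638.8 247.3 149.4] phi 83.8 F [ 4.3 -1.2  4.9] w 0.693 g 21.0
[358 167]
```

View pics/m4.png

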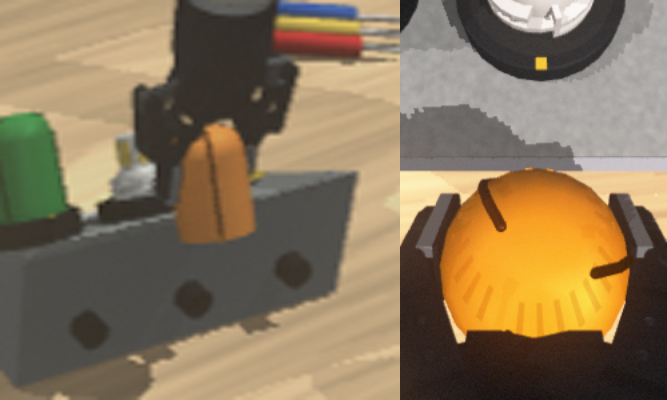

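The left crop shows the lens leaning parallel to the green beacon's axis. The right crop shows it centred between the pads, with one rib right and one upper left. I'll check its pose numerically in the scene image.

```bash
cat >> h.py <<'E'
def lens_bb(ci,rim,n):
    n=n/np.linalg.norm(n);a=np.cross(n,[0,1,0.]);a/=np.linalg.norm(a);b=np.cross(n,a);P=[]
    for h,r in((0,30),(64,30),(76,20),(82,12),(85,0)):
        for t in np.linspace(0,2*np.pi,48):P.append(proj(ci,rim+h*n+r*(np.cos(t)*a+np.sin(t)*b)))
    return np.array(P)
def axis(th): return -xc*np.sin(th)+zw*np.cos(th)
E
python3 - <<'E'
from h import *
s=np.load('pics/s4.npy');w=np.load('pics/w4.npy');cs,cw,ct=camera_info("scene"),camera_info("wrist"),camera_info("top")
c=blob(s,(6,130,60),(22,255,255),(335,140,390,200));print("scene",cv2.boundingRect(c),cv2.contourArea(c))
cwm=blob(w,(6,130,40),(24,255,255));print("wrist",cv2.boundingRect(cwm))
rim=np.array([666,244.3,130.4])
for th in(20,30,40):
    r=np.radians(th);q=np.array([638.8,247.3,149.4])+27*zw+1*xc-53*axis(r)
    for nm,ci in(("s",cs),("w",cw)):
        m=lens_bb(ci,q,axis(r));H=cv2.convexHull(m.astype(np.float32));print(th,nm,cv2.boundingRect(H),cv2.contourArea(H).__round__())
# moments-orientation in scene lower part
for nm,box in(("amber",c),("green",blob(np.load('pics/scene0.npy'),(50,100,30),(75,255,255),(290,140,330,190)))):
    print(nm,cv2.fitEllipse(box))
t=grab_frame("top");np.save('pics/t4.npy',t);c=blob(t,(6,130,60),(22,255,255),(130,180,200,240));print("top",cv2.boundingRect(c),cv2.contourArea(c))
for th in(20,30,40):
    r=np.radians(th);q=np.array([638.8,247.3,149.4])+27*zw+1*xc-53*axis(r);print(cv2.boundingRect(lens_bb(ct,q,axis(r)).astype(np.float32)))
E
```

```text
scene (351, 151, 22, 33) 515.5
wrist (185, 246, 188, 161)
20 s (348, 152, 24, 33) 615
20 w (208, 236, 142, 150) 15930
30 s (348, 152, 26, 33) 604
30 w (209, 239, 141, 148) 16069
40 s (348, 152, 27, 33) 585
40 w (209, 238, 141, 147) 16059
amber ((361.81280517578125, 168.8140106201172), (21.074739456176758, 34.98928451538086), 2.3414101600646973)
green ((310.5964660644531, 160.63389587402344), (15.439779281616211, 33.87242126464844), 160.96780395507812)
top (153, 204, 12, 8) 47.0
(148, 183, 32, 29)
(148, 180, 32, 32)
(148, 177, 32, 35)
```

>>> move_arm(motion=[[[0,0,-4],0,0.5],[[1,0,-8],0,0.5],[[5,0.1,-9],0,0.5],[[9,0.2,-9],0,0.5],[[13,0.3,-8],0,0.5],[[14.9,0.36,-6],0,0.5],[[14.9,0.36,-3.1],0,0.5],[[14.9,0.36,-3.1],0,0.5]])

```text
time_s: 11.5
position: [488.7, 266.8, 175.6]
ee_rot: [-0.169, -3.132, 0.004]
wrist_force: [-0.1, -0.0, -2.5]
width: 0.691
grasp_force: 23.1
```

```bash
cat > chk.py <<'E'
from h import *
F=np.array([550.9,260.4,105.3])
s=observe();r=s['position']+27*zw+1*xc-53*nn;d=r-F;print("rim rel F: ex %.1f y %.1f n %.1f"%(d@ex,d@yc,d@nn))
if __name__=="__main__":
  for k,box in(("top",(120,190,210,290)),("scene",(320,90,390,180))):
    a=grab_frame(k);np.save(f"pics/{k}_{s['time_s']:.2f}.npy",a);ci=camera_info(k);c=blob(a,(6,130,60),(22,255,255),box)
    print(k,cv2.boundingRect(c),"model",cv2.boundingRect(lens_bb(ci,r,nn).astype(np.float32)))
E
python3 st.py;python3 chk.py
```

```text
t 11.5 pos [488.7 266.8 175.6] phi 83.8 F [-0.1 -0.  -2.5] w 0.691 g 23.1
rim rel F: ex -4.7 y -0.4 n 62.1
top (158, 237, 10, 20) model (134, 238, 34, 36)
scene (327, 120, 19, 30) model (323, 121, 24, 31)
```

>>> move_arm(motion=[[[0,0,0],0,0.5],[[0,0,0],0,0.5]])

```text
time_s: 11.8
position: [491.3, 267.3, 180.5]
ee_rot: [0.171, 3.136, 0.001]
wrist_force: [0.2, 1.0, -1.5]
width: 0.692
grasp_force: 23.2
```

```bash
python3 st.py;python3 chk.py
```

```text
t 11.8 pos [491.3 267.3 180.5] phi 83.7 F [ 0.2  1.  -1.5] w 0.692 g 23.2
rim rel F: ex 0.0 y 0.4 n 65.0
top (158, 237, 9, 19) model (134, 237, 34, 36)
scene (327, 119, 20, 31) model (323, 120, 25, 31)
```

>>> move_arm(motion=[[[-0.8,0,1.4],0,0.5],[[-1.6,0,2.8],0,0.5],[[-2.1,0,3.6],0,0.5],[[-2.3,0,4.0],0,0.5],[[-2.3,0,4.0],0,0.5],[[-2.3,0,4.0],0,0.5]])

```text
time_s: 12.5
position: [513.5, 264.7, 139.5]
ee_rot: [0.171, 3.137, 0.0]
wrist_force: [-0.1, -0.3, -1.0]
width: 0.69
grasp_force: 23.2
```

```bash
python3 st.py;python3 chk.py
```

```text
t 12.5 pos [513.5 264.7 139.5] phi 83.8 F [-0.1 -0.3 -1. ] w 0.69 g 23.2
rim rel F: ex -1.1 y 0.3 n 18.3
top (165, 234, 11, 14) model (140, 230, 32, 34)
scene (330, 134, 20, 31) model (326, 135, 24, 31)
```

>>> move_arm(motion=[[[-0.15,0,0.26],0,0.5],[[-0.3,0,0.52],0,0.5],[[-0.3,0,0.52],0,0.5]])

```text
time_s: 12.9
position: [517.0, 264.2, 134.1]
ee_rot: [0.171, 3.136, -0.0]
wrist_force: [5.0, -2.4, -0.8]
width: 0.693
grasp_force: 23.3
```

>>> move_arm(motion=[[[-0.1,0,0.17],0,0.5],[[-0.2,0,0.35],0,0.5],[[-0.2,0,0.35],0,0.5]])

```text
time_s: 13.2
position: [518.7, 264.0, 130.4]
ee_rot: [0.171, 3.137, -0.0]
wrist_force: [5.9, -2.2, -0.1]
width: 0.693
grasp_force: 23.4
```

>>> move_arm(motion=[[[-0.15,-0.05,0],0,0.5],[[-0.3,-0.1,0],0,0.5],[[-0.3,-0.1,0],0,0.5]])

```text
time_s: 13.5
position: [521.2, 262.8, 130.3]
ee_rot: [-0.171, -3.136, 0.0]
wrist_force: [-0.8, 0.1, -1.4]
width: 0.691
grasp_force: 23.2
```

>>> move_arm(motion=[[[-0.1,0,0.17],0,0.5],[[-0.15,0,0.26],0,0.5],[[-0.15,0,0.26],0,0.5]])

```text
time_s: 13.8
position: [522.4, 262.9, 128.6]
ee_rot: [-0.171, -3.136, -0.0]
wrist_force: [-8.5, -1.0, 8.3]
width: 0.691
grasp_force: 24.3
```

```bash
python3 st.py;python3 chk.py
```

```text
t 13.8 pos [522.4 262.9 128.6] phi 83.8 F [-8.5 -1.   8.3] w 0.691 g 24.3
rim rel F: ex 1.3 y -0.6 n 4.4
top (168, 231, 6, 13) model (142, 227, 32, 34)
scene (331, 139, 20, 30) model (327, 140, 24, 30)
```

>>> move_arm(motion=[[[0.05,0,0.05],0,0.5],[[0.0,0,0.12],0,0.5],[[0.0,0,0.15],0,0.5],[[0.0,0,0.15],0,0.5]])

```text
time_s: 14.3
position: [522.3, 263.1, 127.6]
ee_rot: [-0.17, -3.136, -0.001]
wrist_force: [-12.1, 0.3, 13.1]
width: 0.687
grasp_force: 24.9
```

```bash
python3 st.py;python3 chk.py
python3 - <<'E'
from h import *
import glob
a=grab_frame("scene");A=cv2.resize(a[100:190,290:390],(600,540),interpolation=2);cv2.imwrite('pics/s5.png',A[:,:,::-1])
h=cv2.cvtColor(a,cv2.COLOR_RGB2HSV);m=cv2.inRange(h,np.array((6,130,60)),np.array((22,255,255)))
for y in range(136,174,2):
    x=np.where(m[y,325:360])[0]+325
    if len(x):print(y,x.min(),x.max(),end='; ')
cs=camera_info("scene")
print()
for th in(25,30,35):
    q=observe()['position']+27*zw+1*xc-53*axis(np.radians(th));n=axis(np.radians(th));print(th,proj(cs,q+60*n)-proj(cs,q))
E
```

```text
t 14.3 pos [522.3 263.1 127.6] phi 83.8 F [-12.1   0.3  13.1] w 0.687 g 24.9
rim rel F: ex 0.6 y -0.4 n 3.5
top (168, 231, 6, 13) model (142, 227, 32, 34)
scene (331, 139, 20, 30) model (327, 140, 24, 31)
140 337 344; 142 335 346; 144 333 347; 146 333 347; 148 332 347; 150 332 348; 152 332 348; 154 332 348; 156 332 348; 158 331 359; 160 331 349; 162 331 349; 164 331 349; 166 332 349; 168 332 341; 
25 [ -2.84577712 -19.24553665]
30 [ -3.71853186 -19.30447187]
35 [ -4.56724132 -19.21722706]
```

Run:
```python
from h import *
cs=camera_info("scene")
for nm,f,y0,y1,x0,x1 in(("m4",'pics/s4.npy',155,182,352,372),("now",None,143,166,333,348)):
    a=np.load(f) if f else grab_frame("scene")
    if f is None: np.save('pics/s5.npy',a)
    R_=a[:,:,0].astype(float);pts=[]
    for y in range(y0,y1):
        r=R_[y,x0:x1];b=np.median(r);w=np.clip(b*.75-r,0,None)
        if f is None:print(y,a[y,x0:x1,0].tolist())
        k=r[3:-3].argmin()+3
        ww=np.clip(b-r[k-1:k+2],0,None);pts.append((y,x0+k+(ww*[-1,0,1]).sum()/max(ww.sum(),1)))
    pts=np.array(pts);p=np.polyfit(pts[:,0],pts[:,1],1);print(nm,p[0],pts[:,1].round(1))
```

```text
m4 0.21252101215557256 [354.9 354.5 360.1 360.1 360.1 360.3 360.6 360.8 361.  361.  361.  361.1
 361.3 361.6 361.7 361.7 361.9 362.  362.1 362.3 362.3 362.7 362.7 362.8
 363.  363.1 363.4]
143 [63, 100, 164, 205, 169, 144, 205, 207, 211, 211, 208, 202, 195, 167, 100]
144 [107, 164, 188, 193, 160, 113, 174, 202, 206, 206, 199, 191, 185, 178, 142]
145 [126, 169, 177, 182, 155, 104, 154, 190, 190, 187, 183, 178, 173, 169, 140]
146 [139, 159, 164, 166, 147, 111, 143, 173, 173, 171, 169, 166, 165, 165, 143]
147 [145, 148, 150, 149, 132, 99, 127, 158, 158, 161, 163, 163, 164, 165, 144]
148 [134, 135, 135, 135, 129, 102, 116, 156, 158, 160, 162, 163, 163, 164, 153]
149 [132, 133, 135, 135, 139, 120, 112, 153, 157, 159, 160, 163, 164, 165, 163]
150 [132, 132, 134, 135, 138, 121, 100, 140, 155, 157, 157, 162, 163, 165, 165]
151 [131, 132, 135, 136, 137, 121, 95, 130, 155, 156, 158, 162, 164, 167, 165]
152 [134, 133, 134, 135, 136, 125, 103, 129, 153, 156, 158, 160, 164, 167, 166]
153 [133, 134, 134, 135, 135, 124, 95, 121, 153, 156, 156, 159, 162, 163, 167]
154 [132, 133, 130, 131, 133, 129, 
[... 383 characters left out ...]
131, 131, 134, 123, 96, 122, 153, 157, 159, 163, 164, 164]
160 [130, 132, 131, 130, 132, 133, 129, 108, 119, 153, 156, 160, 163, 165, 165]
161 [130, 130, 132, 131, 131, 134, 139, 120, 110, 150, 154, 158, 161, 162, 164]
162 [129, 131, 133, 131, 130, 133, 138, 118, 92, 133, 153, 157, 160, 162, 164]
163 [130, 131, 133, 131, 131, 133, 136, 122, 93, 127, 154, 157, 160, 163, 165]
164 [128, 129, 130, 130, 131, 133, 137, 125, 102, 129, 153, 156, 160, 164, 165]
165 [124, 127, 129, 129, 131, 133, 137, 125, 101, 128, 153, 156, 159, 162, 164]
now 0.1598214760213863 [337.7 337.9 338.  338.  338.1 338.1 338.6 338.7 338.9 338.9 339.  339.3
 339.6 339.7 339.8 339.9 340.  340.2 340.6 340.7 340.9 340.9 340.9]
```

Run:
```python
from h import *
cs=camera_info("scene");q=observe()['position']+27*zw+1*xc-53*nn
a=np.load('pics/s5.npy')
for y in(155,159,163):print(y,a[y,326:335].tolist(),a[y,346:353].tolist())
for ang in(0,-10,-15,-20,-25,-30,-40):
    t=np.radians(ang);e=np.cos(t)*ex+np.sin(t)*yc
    P=np.array([proj(cs,q+h*nn+30*e) for h in np.linspace(0,60,40)])
    m=np.array([proj(cs,q+h*nn) for h in np.linspace(-30,80,80)])
    out=[]
    for y in(155,163):
        x=np.interp(y,P[::-1,1],P[::-1,0]);hull=lens_bb(cs,q,nn);hc=cv2.convexHull(hull.astype(np.float32))[:,0]
        xs=[]
        for i in range(len(hc)):
            p1,p2=hc[i-1],hc[i]
            if (p1[1]-y)*(p2[1]-y)<=0 and p1[1]!=p2[1]:xs.append(p1[0]+(y-p1[1])*(p2[0]-p1[0])/(p2[1]-p1[1]))
        out+= [round(float(x-min(xs)),1),round(float(max(xs)-x),1)]
    print(ang,out)
```

```text
155 [[57, 52, 44], [57, 52, 44], [61, 57, 49], [75, 72, 67], [81, 79, 75], [102, 79, 62], [130, 89, 51], [131, 89, 51], [132, 90, 51]] [[164, 108, 59], [166, 110, 59], [163, 108, 59], [179, 139, 99], [204, 176, 136], [205, 178, 137], [204, 177, 136]]
159 [[179, 156, 123], [154, 138, 112], [112, 104, 90], [93, 88, 81], [94, 83, 71], [108, 79, 50], [127, 86, 49], [132, 90, 52], [133, 90, 52]] [[164, 109, 59], [164, 110, 59], [167, 110, 60], [165, 113, 64], [181, 145, 103], [204, 176, 136], [202, 175, 135]]
163 [[205, 177, 137], [208, 180, 139], [209, 180, 139], [207, 180, 139], [180, 151, 115], [125, 87, 51], [124, 85, 50], [130, 89, 51], [131, 90, 51]] [[163, 109, 59], [165, 109, 59], [166, 110, 59], [164, 110, 59], [180, 136, 90], [205, 173, 129], [213, 184, 143]]
0 [15.1, 5.1, 15.1, 5.0]
-10 [13.5, 6.7, 13.5, 6.7]
-15 [12.7, 7.5, 12.6, 7.5]
-20 [11.8, 8.4, 11.7, 8.4]
-25 [10.9, 9.3, 10.9, 9.3]
-30 [10.0, 10.2, 10.0, 10.2]
-40 [8.2, 12.0, 8.2, 12.0]
```

>>> move_arm(motion=[[[0.02,0,-0.03],-0.07,0.5],[[0.04,0,-0.07],-0.14,0.5],[[0.05,0,-0.1],-0.2,0.5],[[0.05,0,-0.1],-0.27,0.5],[[0.05,0,-0.1],-0.27,0.5],[[0.05,0,-0.1],-0.27,0.5]])

```text
time_s: 15.1
position: [522.6, 260.2, 127.8]
ee_rot: [0.251, -3.131, 0.008]
wrist_force: [-1.7, -21.7, 7.3]
width: 0.696
grasp_force: 35.7
```

```bash
cat > rib.py <<'E'
from h import *
# rib column/edge measure in scene -> lug angle about the neck axis (frontmost rib), and lean
cs=camera_info("scene");s=observe();a=grab_frame("scene");np.save(f"pics/s_{s['time_s']:.2f}.npy",a)
def go(q,y0,y1):
    R_=a[:,:,0].astype(float);B=a[:,:,2].astype(float);G=a[:,:,1].astype(float)
    X=[]
    for y in range(y0,y1):
        sat=(a[y].max(1)-a[y].min(1).astype(float))/np.maximum(a[y].max(1),1)
        x=np.where(sat[325:362]>.5)[0]+325
        if len(x)<12:continue
        l,r=x.min(),x.max();row=R_[y];seg=row[l+3:r-2];bg=np.median(seg);
        ks=[k+l+3 for k in range(1,len(seg)-1) if seg[k]<.8*np.median(seg[max(0,k-4):k+5]) and seg[k]<=seg[k-1] and seg[k]<=seg[k+1]]
        X.append((y,l,r,ks))
    return X
for r in go(None,146,176)[::3]:print(*r)
E
python3 st.py; python3 chk.py|head -1; python3 rib.py
```

```text
t 15.1 pos [522.6 260.2 127.8] phi 99.2 F [ -1.7 -21.7   7.3] w 0.696 g 35.7
rim rel F: ex 1.3 y -3.2 n 3.4
146 335 346 [np.int64(339)]
149 334 347 [np.int64(340)]
152 334 348 [np.int64(341)]
155 334 361 [np.int64(342)]
158 333 361 []
161 332 350 [np.int64(343)]
164 332 350 [np.int64(344)]
167 332 361 []
```

>>> move_arm(motion=[[[0,0,0],0,0.85],[[0,0,0],0,0.85],[[0,0,0],0.12,0.85],[[0,0,0],0.26,0.85],[[0,0,0],0.4,0.85],[[0,0,0],0.5,0.85],[[0,0,0],0.5,0.85]])

```text
time_s: 15.95
position: [522.3, 263.0, 127.5]
ee_rot: [-0.532, -3.096, -0.0]
wrist_force: [-0.2, -0.0, -0.8]
width: 0.849
grasp_force: 0.0
```

```bash
python3 st.py; python3 chk.py|head -1; python3 rib.py
```

```text
t 15.95 pos [522.3 263.  127.5] phi 70.5 F [-0.2 -0.  -0.8] w 0.849 g 0.0
rim rel F: ex 0.6 y -0.5 n 3.5
146 329 348 [np.int64(341)]
149 329 348 []
152 329 349 [np.int64(342)]
155 330 361 [np.int64(342), np.int64(350)]
158 331 361 [np.int64(343)]
161 331 350 [np.int64(344)]
164 332 350 [np.int64(344)]
167 332 361 []
```

>>> move_arm(motion=[[[0,0,0],-0.09,0.85],[[0,0,0],-0.09,0.5],[[0,0,0],-0.09,0.5],[[0,0,0],-0.09,0.5],[[0,0,0],-0.09,0.5],[[0,0,0],-0.15,0.5],[[0,0,0],-0.21,0.5],[[0,0,0],-0.25,0.5]], force=20)

```text
time_s: 16.9
position: [522.3, 262.1, 127.2]
ee_rot: [-0.137, -3.138, 0.002]
wrist_force: [-0.6, -4.5, -1.0]
width: 0.706
grasp_force: 21.6
```

```bash
python3 st.py; python3 chk.py|head -1; python3 rib.py
```

```text
t 16.9 pos [522.3 262.1 127.2] phi 85.0 F [-0.6 -4.5 -1. ] w 0.706 g 21.6
rim rel F: ex 0.5 y -1.4 n 3.2
146 332 347 [np.int64(342)]
149 332 347 [np.int64(343)]
152 332 348 [np.int64(343)]
155 332 361 [np.int64(344)]
158 331 361 [np.int64(345)]
161 331 350 [np.int64(345)]
164 331 350 [np.int64(346)]
167 332 361 []
```

>>> move_arm(motion=[[[-0.1,0,0.17],0,0.5],[[-0.2,0,0.35],0,0.5],[[-0.2,0,0.35],0,0.5]])

```text
time_s: 17.35
position: [524.4, 262.3, 123.6]
ee_rot: [-0.141, -3.138, 0.001]
wrist_force: [2.0, -5.3, -2.9]
width: 0.697
grasp_force: 21.9
```

```bash
python3 st.py; python3 chk.py; python3 rib.py
```

```text
t 17.35 pos [524.4 262.3 123.6] phi 84.9 F [ 2.  -5.3 -2.9] w 0.697 g 21.9
rim rel F: ex 0.5 y -1.0 n -1.0
top (168, 231, 5, 12) model (143, 226, 32, 34)
scene (331, 141, 21, 31) model (327, 141, 25, 31)
146 333 347 [np.int64(342)]
149 332 348 [np.int64(343)]
152 332 348 [np.int64(343)]
155 332 361 [np.int64(344)]
158 332 361 [np.int64(345)]
161 331 350 []
164 331 350 [np.int64(346)]
167 332 361 [np.int64(347)]
```

>>> move_arm(motion=[[[-0.1,0,0.17],0,0.5],[[-0.2,0,0.35],0,0.5],[[-0.25,0,0.43],0,0.5],[[-0.25,0,0.43],0,0.5]])

```text
time_s: 17.9
position: [526.3, 263.7, 121.1]
ee_rot: [-0.138, -3.138, -0.004]
wrist_force: [-11.9, 3.3, 10.4]
width: 0.69
grasp_force: 18.9
```

```bash
python3 st.py; python3 chk.py; python3 rib.py
```

```text
t 17.9 pos [526.3 263.7 121.1] phi 85.0 F [-11.9   3.3  10.4] w 0.69 g 18.9
rim rel F: ex 0.8 y 0.6 n -4.0
top (169, 230, 5, 12) model (143, 226, 31, 33)
scene (331, 142, 21, 30) model (328, 142, 24, 31)
146 335 347 [np.int64(342)]
149 333 348 [np.int64(343)]
152 333 348 [np.int64(344)]
155 333 361 [np.int64(344)]
158 333 361 [np.int64(345)]
161 332 350 []
164 332 350 [np.int64(346)]
167 332 361 [np.int64(347)]
170 333 344 []
```

>>> move_arm(motion=[[[0.02,0,-0.05],0,0.85],[[0.02,0,-0.05],0,0.85],[[0.02,0,-0.05],0,0.85],[[0.02,0,-0.05],-0.14,0.85],[[0.02,0,-0.05],-0.27,0.85],[[0.02,0,-0.05],-0.27,0.85]])

```text
time_s: 18.65
position: [526.7, 262.3, 120.1]
ee_rot: [0.288, -3.128, -0.0]
wrist_force: [0.1, 0.1, -0.5]
width: 0.851
grasp_force: 0.0
```

```bash
python3 st.py; python3 chk.py; python3 rib.py
```

```text
t 18.65 pos [526.7 262.3 120.1] phi 100.5 F [ 0.1  0.1 -0.5] w 0.851 g 0.0
rim rel F: ex 0.7 y -0.7 n -5.2
top (145, 257, 15, 11) model (143, 226, 32, 33)
scene (330, 141, 20, 29) model (328, 143, 24, 30)
148 330 344 [np.int64(338)]
151 334 345 [np.int64(339)]
154 334 361 [np.int64(340), np.int64(348)]
157 333 361 [np.int64(342)]
160 333 348 [np.int64(343)]
163 332 349 [np.int64(344)]
```

Run:
```python
from h import *
a=grab_frame("scene");b=grab_frame("wrist");c=grab_frame("top")
A=cv2.resize(a[115:195,290:390],(500,400),interpolation=2);B=cv2.resize(b[150:420,150:420],(300,300));C=cv2.resize(c[215:285,130:200],(280,280),interpolation=2)
o=np.zeros((600,800,3),np.uint8);o[:400,:500]=A;o[:300,500:]=B;o[310:590,510:790]=C
cv2.imwrite('pics/m6.png',o[:,:,::-1])
```

```text
(no output)
```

View pics/m6.png

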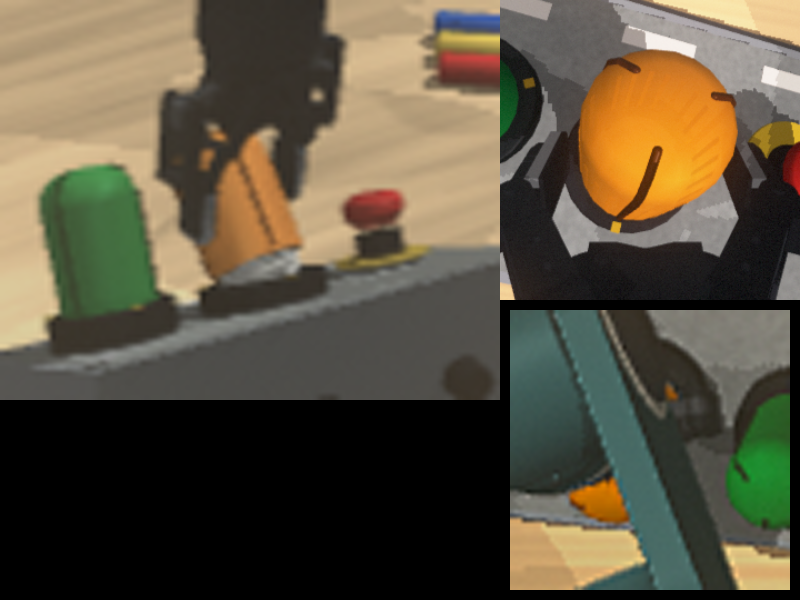

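The last picture shows the lens tipped downhill when I released it. It is still hooked on the neck, with its rib at the uphill yellow mark. I'll work out where its axis lies so I can re-grip it and swing it square while held.

Run:
```python
from h import *
cs=camera_info("scene");s=observe();p=s['position']
# reference: square seated pose was TCP (526.3,263.7,121.1) with axis pt 27 above it
P0=np.array([526.3,263.7,121.1])+27*zw+1*xc
f=lambda x,y:(290+x/5-.4,115+y/5-.4)
for nm,pts in(("tipped",((283,247),(262,198),(243,150))),):
    Q=[onplane(cs,f(*q),P0,yc) for q in pts]
    L=[((q-P0)@xc,(q-P0)[2]) for q in Q];print(np.round(L,1))
    d=Q[2]-Q[0];print("tilt",np.degrees(np.arctan2(-d@xc,d[2])),np.linalg.norm(d))
    th=np.arctan2(-d@xc,d[2]);a=axis(th);side=xc*np.cos(th)+zw*np.sin(th)
    rim=Q[0]-30*side;print("rim rel square rim",((rim-(P0-53*nn))@xc,(rim-(P0-53*nn))[2]));g=rim+53*a
    print("grip pt rel P0: xc %.1f z %.1f"%((g-P0)@xc,(g-P0)[2]),"h60:",((rim+60*a-P0)@xc,(rim+60*a-P0)[2]))
print((p-np.array([526.3,263.7,121.1])).round(1))
```

```text
[[ 44.5 -13.4]
 [ 17.6   6. ]
 [ -7.4  26.1]]
tilt 52.757804295334346 65.2724634879905
rim rel square rim (np.float64(-0.12309639806670251), np.float64(8.579161356589552))
grip pt rel P0: xc -15.8 z -5.2 h60: (np.float64(-21.388162956304562), np.float64(-1.009051535279184))
[ 0.3 -1.3 -0.9]
```

>>> move_arm(motion=[[[0,0,0],0.15,0.95],[[0.3,0.3,0],0.29,0.95],[[0.9,0.58,0.3],0.29,0.95],[[1.5,0.58,0.43],0.29,0.95],[[1.5,0.58,0.43],0.29,0.95]])

```text
time_s: 19.45
position: [510.0, 265.3, 115.6]
ee_rot: [-0.165, -3.137, 0.0]
wrist_force: [-0.3, -0.1, 0.7]
width: 0.953
grasp_force: 0.0
```

>>> move_arm(motion=[[[0,0,0],0,0.5],[[0,0,0],0,0.5],[[0,0,0],0,0.5],[[0,0,0],0,0.5],[[0,0,0],0,0.5],[[0,0,0],0,0.5]], force=22)

```text
time_s: 20.05
position: [511.0, 265.3, 116.1]
ee_rot: [0.171, 3.137, -0.0]
wrist_force: [-2.5, -2.9, 5.6]
width: 0.691
grasp_force: 24.1
```

```bash
python3 st.py; python3 chk.py; python3 rib.py
```

```text
t 20.05 pos [511.  265.3 116.1] phi 83.8 F [-2.5 -2.9  5.6] w 0.691 g 24.1
rim rel F: ex -15.1 y 0.6 n -0.6
top (166, 233, 10, 16) model (142, 232, 32, 34)
scene (329, 141, 21, 29) model (325, 142, 24, 30)
146 331 344 [np.int64(338)]
149 330 345 [np.int64(339)]
152 330 346 [np.int64(340)]
155 330 361 [np.int64(341)]
158 330 361 [np.int64(342)]
161 329 349 [np.int64(343)]
164 330 349 []
```

>>> move_arm(motion=[[[-0.2,0,-0.4],0,0.5],[[-0.6,0,-0.8],0,0.5],[[-0.9,-0.05,-1.1],0,0.5],[[-1.2,-0.1,-1.2],0,0.5],[[-1.2,-0.1,-1.2],0,0.5],[[-1.2,-0.1,-1.2],0,0.5]])

```text
time_s: 20.8
position: [522.8, 263.1, 128.0]
ee_rot: [0.171, 3.137, 0.0]
wrist_force: [-1.9, 0.1, -3.2]
width: 0.693
grasp_force: 25.4
```

```bash
python3 st.py; python3 chk.py; python3 rib.py
```

```text
t 20.8 pos [522.8 263.1 128. ] phi 83.8 F [-1.9  0.1 -3.2] w 0.693 g 25.4
rim rel F: ex 1.3 y -0.4 n 3.7
top (168, 231, 6, 13) model (142, 227, 32, 34)
scene (330, 139, 21, 30) model (327, 140, 25, 31)
146 333 347 [np.int64(341)]
149 332 347 [np.int64(342)]
152 332 348 [np.int64(342)]
155 332 361 [np.int64(343)]
158 332 361 [np.int64(344)]
161 330 350 [np.int64(345)]
164 331 350 [np.int64(345)]
167 332 361 []
```

>>> move_arm(motion=[[[-0.12,0.03,0.23],0,0.5],[[-0.24,0.03,0.46],0,0.5],[[-0.36,0.03,0.69],0,0.5],[[-0.36,0.03,0.69],0,0.5]])

```text
time_s: 21.35
position: [526.5, 263.2, 121.9]
ee_rot: [0.171, 3.136, 0.001]
wrist_force: [-7.1, -0.3, 7.1]
width: 0.691
grasp_force: 26.9
```

```bash
python3 st.py; python3 chk.py; python3 rib.py
```

```text
t 21.35 pos [526.5 263.2 121.9] phi 83.8 F [-7.1 -0.3  7.1] w 0.691 g 26.9
rim rel F: ex 1.4 y 0.1 n -3.5
top (168, 230, 6, 13) model (143, 225, 31, 34)
scene (331, 141, 21, 31) model (328, 142, 24, 31)
146 334 347 [np.int64(341)]
149 333 347 [np.int64(342)]
152 333 348 [np.int64(343)]
155 333 361 [np.int64(343), np.int64(350)]
158 332 361 [np.int64(344)]
161 332 350 [np.int64(345)]
164 331 350 [np.int64(345)]
167 332 361 [np.int64(346)]
```

>>> move_arm(motion=[[[-0.05,0,0.1],0,0.5],[[0.0,0,0.12],0,0.5],[[-0.03,0,0.12],0,0.5],[[-0.03,0,0.12],0,0.5],[[-0.03,0,0.12],0,0.5]])

```text
time_s: 22.0
position: [527.0, 263.3, 121.7]
ee_rot: [0.171, 3.135, 0.002]
wrist_force: [-7.9, -2.2, 14.4]
width: 0.691
grasp_force: 28.0
```

```bash
python3 st.py; python3 chk.py; python3 rib.py
```

```text
t 22.0 pos [527.  263.3 121.7] phi 83.8 F [-7.9 -2.2 14.4] w 0.691 g 28.0
rim rel F: ex 1.8 y 0.3 n -3.9
top (168, 230, 6, 13) model (143, 225, 31, 34)
scene (331, 142, 21, 30) model (328, 142, 24, 31)
146 335 347 [np.int64(341)]
149 333 347 [np.int64(342)]
152 333 348 [np.int64(343)]
155 333 361 [np.int64(343), np.int64(350)]
158 332 361 [np.int64(344)]
161 332 350 [np.int64(345)]
164 331 350 [np.int64(345)]
167 332 361 [np.int64(346)]
```

>>> move_arm(motion=[[[0,0,0],0.07,0.5],[[-0.02,0,0.03],0.14,0.5],[[-0.03,0,0.05],0.21,0.5],[[-0.04,0,0.07],0.28,0.5],[[-0.05,0,0.09],0.35,0.5],[[-0.05,0,0.09],0.35,0.5]])

```text
time_s: 22.75
position: [529.5, 265.8, 122.5]
ee_rot: [0.715, 3.052, 0.014]
wrist_force: [9.1, 16.5, 13.9]
width: 0.688
grasp_force: 51.0
```

```bash
python3 st.py; python3 chk.py; python3 rib.py
```

```text
t 22.75 pos [529.5 265.8 122.5] phi 63.6 F [ 9.1 16.5 13.9] w 0.688 g 51.0
rim rel F: ex 4.1 y 3.1 n -4.3
top (168, 230, 8, 17) model (142, 224, 31, 34)
scene (331, 142, 20, 29) model (329, 142, 24, 31)
146 332 349 [np.int64(341)]
149 331 349 [np.int64(341)]
152 332 349 [np.int64(341)]
155 331 361 [np.int64(341), np.int64(352)]
158 331 361 [np.int64(341), np.int64(351)]
161 331 349 [np.int64(342)]
164 331 349 [np.int64(342)]
167 332 361 [np.int64(342)]
```

>>> move_arm(motion=[[[0,0,0],0,0.8],[[0,0,0],0,0.8],[[0,0,0],0,0.8]])

```text
time_s: 23.2
position: [527.2, 262.7, 118.8]
ee_rot: [0.715, 3.059, -0.0]
wrist_force: [1.0, 0.2, 0.7]
width: 0.8
grasp_force: 0.5
```

```bash
python3 st.py; python3 chk.py; python3 rib.py
```

```text
t 23.2 pos [527.2 262.7 118.8] phi 63.7 F [1.  0.2 0.7] w 0.8 g 0.5
rim rel F: ex 0.4 y -0.3 n -6.5
top (169, 231, 7, 16) model (143, 225, 32, 34)
scene (330, 141, 21, 30) model (328, 143, 24, 31)
146 331 348 [np.int64(340)]
149 330 349 [np.int64(341)]
152 330 349 [np.int64(341)]
155 331 361 [np.int64(341), np.int64(353)]
158 331 361 [np.int64(341), np.int64(351)]
161 331 349 [np.int64(341)]
164 331 349 [np.int64(342)]
167 332 361 [np.int64(342)]
170 333 345 []
```

>>> move_arm(motion=[[[0,0,0],0,0.95],[[0,0,0],0,0.95],[[0,0,0],-0.12,0.95],[[0,0,0],-0.25,0.95],[[0,0,0],-0.35,0.95],[[0,0,0],-0.35,0.95]])

```text
time_s: 23.95
position: [527.0, 262.8, 118.8]
ee_rot: [-0.168, -3.137, 0.0]
wrist_force: [0.5, -0.1, 0.3]
width: 0.95
grasp_force: 0.0
```

```bash
python3 st.py; python3 chk.py; python3 rib.py
```

```text
t 23.95 pos [527.  262.8 118.8] phi 83.9 F [ 0.5 -0.1  0.3] w 0.95 g 0.0
rim rel F: ex 0.3 y -0.2 n -6.4
top (169, 231, 6, 12) model (143, 225, 32, 34)
scene (330, 141, 21, 30) model (328, 143, 24, 31)
146 333 349 [np.int64(340)]
149 330 349 [np.int64(341)]
152 330 349 [np.int64(341)]
155 331 361 [np.int64(341), np.int64(351)]
158 331 361 [np.int64(341)]
161 331 349 [np.int64(341)]
164 331 349 [np.int64(342)]
167 332 361 [np.int64(342)]
170 333 344 []
```

>>> move_arm(motion=[[[0,0,0],0,0.5],[[0,0,0],0,0.5],[[0,0,0],0,0.5],[[0,0,0],0,0.5],[[0,0,0],0,0.5],[[0,0,0],0,0.5]], force=30)

```text
time_s: 24.7
position: [526.9, 262.5, 118.3]
ee_rot: [-0.171, -3.136, 0.001]
wrist_force: [3.2, -5.2, -8.0]
width: 0.695
grasp_force: 33.9
```

```bash
python3 st.py; python3 chk.py; python3 rib.py
```

```text
t 24.7 pos [526.9 262.5 118.3] phi 83.7 F [ 3.2 -5.2 -8. ] w 0.695 g 33.9
rim rel F: ex 0.1 y -0.5 n -6.8
top (169, 230, 6, 13) model (143, 226, 32, 33)
scene (331, 142, 20, 30) model (328, 143, 24, 31)
146 336 347 []
149 333 348 [np.int64(339)]
152 332 348 [np.int64(340)]
155 333 361 [np.int64(340), np.int64(350)]
158 332 361 [np.int64(341)]
161 332 349 [np.int64(341)]
164 331 349 [np.int64(341)]
167 332 361 [np.int64(342)]
170 332 347 []
```

>>> move_arm(motion=[[[0,0,0],0.08,0.5],[[-0.02,0,0.03],0.16,0.5],[[-0.03,0,0.05],0.25,0.5],[[-0.03,0,0.05],0.25,0.5],[[-0.03,0,0.05],0.25,0.95],[[-0.03,0,0.05],0.25,0.95],[[-0.03,0,0.05],0.1,0.95],[[-0.03,0,0.05],-0.05,0.95]])

```text
time_s: 25.65
position: [527.5, 262.8, 118.8]
ee_rot: [0.083, 3.14, 0.0]
wrist_force: [-0.0, -0.1, 0.8]
width: 0.95
grasp_force: 0.0
```

>>> move_arm(motion=[[[0,0,0],-0.13,0.95],[[0,0,0],-0.13,0.95],[[0,0,0],-0.13,0.5],[[0,0,0],-0.13,0.5],[[0,0,0],-0.13,0.5],[[0,0,0],-0.13,0.5],[[0,0,0],-0.13,0.5]])

```text
time_s: 26.35
position: [527.6, 262.7, 119.1]
ee_rot: [-0.107, 3.139, -0.0]
wrist_force: [-1.0, -3.0, 5.0]
width: 0.711
grasp_force: 31.6
```

```bash
python3 st.py; python3 chk.py; python3 rib.py
```

```text
t 26.35 pos [527.6 262.7 119.1] phi 93.9 F [-1. -3.  5.] w 0.711 g 31.6
rim rel F: ex 1.0 y -0.3 n -6.5
top (169, 231, 5, 8) model (143, 225, 32, 34)
scene (330, 142, 21, 31) model (328, 143, 24, 31)
146 331 346 [np.int64(335)]
149 335 347 []
152 334 347 []
155 334 361 [np.int64(338)]
158 334 361 [np.int64(338)]
161 334 349 [np.int64(339)]
164 332 350 []
167 332 361 [np.int64(340)]
170 333 346 []
```

>>> move_arm(motion=[[[-0.01,0,0.02],0.1,0.5],[[-0.02,0,0.04],0.2,0.5],[[-0.04,0,0.07],0.3,0.5],[[-0.05,0,0.09],0.4,0.5],[[-0.05,0,0.09],0.4,0.5],[[-0.05,0,0.09],0.4,0.95],[[-0.05,0,0.09],0.4,0.95],[[-0.05,0,0.09],0.25,0.95]])

```text
time_s: 27.3
position: [527.6, 262.7, 117.3]
ee_rot: [-0.282, -3.128, 0.001]
wrist_force: [0.1, -0.2, -0.0]
width: 0.953
grasp_force: 0.0
```

>>> move_arm(motion=[[[0,0,0],-0.13,0.95],[[0,0,0],-0.25,0.95],[[0,0,0],-0.25,0.95]])

```text
time_s: 27.6
position: [527.6, 262.7, 117.2]
ee_rot: [0.113, -3.139, 0.0]
wrist_force: [-0.1, 0.1, -0.3]
width: 0.953
grasp_force: 0.0
```

```bash
python3 st.py; python3 chk.py; python3 rib.py
```

```text
t 27.6 pos [527.6 262.7 117.2] phi 94.1 F [-0.1  0.1 -0.3] w 0.953 g 0.0
rim rel F: ex 0.1 y -0.2 n -8.1
top (169, 231, 5, 8) model (143, 225, 32, 34)
scene (329, 142, 23, 31) model (328, 144, 24, 30)
146 329 347 []
149 333 347 []
152 332 348 []
155 332 361 [np.int64(336), np.int64(349)]
158 331 361 [np.int64(336)]
161 331 349 [np.int64(337)]
164 331 350 [np.int64(337)]
167 332 361 [np.int64(338)]
170 332 347 [np.int64(338)]
```

>>> move_arm(motion=[[[0,0,0],0,0.5],[[0,0,0],0,0.5],[[0,0,0],0,0.5],[[0,0,0],0,0.5],[[0,0,0],0,0.5]], force=40)

```text
time_s: 28.25
position: [527.9, 262.7, 118.2]
ee_rot: [-0.109, 3.139, -0.001]
wrist_force: [-3.6, -2.8, 5.5]
width: 0.703
grasp_force: 41.9
```

>>> move_arm(motion=[[[0,0,0],0.1,0.5],[[0,0,0],0.2,0.5],[[0,0,0],0.3,0.5],[[0,0,0],0.4,0.5],[[0,0,0],0.4,0.5]])

```text
time_s: 28.75
position: [528.0, 265.0, 119.9]
ee_rot: [0.519, 3.097, 0.008]
wrist_force: [-10.9, 5.4, 17.3]
width: 0.686
grasp_force: 93.0
```

```bash
python3 st.py; python3 chk.py; python3 rib.py; python3 -c "
from h import *;print(observe()['torque'])"
```

```text
t 28.75 pos [528.  265.  119.9] phi 71.0 F [-10.9   5.4  17.3] w 0.686 g 93.0
rim rel F: ex 1.5 y 2.1 n -5.8
top (168, 230, 8, 17) model (142, 225, 32, 34)
scene (331, 142, 21, 30) model (328, 143, 25, 30)
146 334 348 []
149 332 349 []
152 332 349 []
155 332 361 [np.int64(352)]
158 332 361 [np.int64(350)]
161 331 350 [np.int64(335)]
164 332 350 [np.int64(336)]
167 332 361 [np.int64(336)]
170 333 347 [np.int64(337)]
[3.3822546  0.57806059 0.94160391]
```

>>> move_arm(motion=[[[0,0,0],0,0.95],[[0,0,0],0,0.95],[[0,0,0],0,0.95],[[0,0,0],-0.12,0.95],[[0,0,0],-0.22,0.95],[[0,0,0],-0.22,0.95]])

```text
time_s: 29.5
position: [527.8, 262.6, 117.2]
ee_rot: [-0.169, -3.137, 0.001]
wrist_force: [0.2, 0.3, -0.2]
width: 0.954
grasp_force: 0.0
```

```bash
python3 st.py; python3 chk.py; python3 rib.py
python3 - <<'E'
from h import *
a=grab_frame("scene")
for y in range(150,174,3):print(y,a[y,328:354,0].tolist())
E
```

```text
t 29.5 pos [527.8 262.6 117.2] phi 83.8 F [ 0.2  0.3 -0.2] w 0.954 g 0.0
rim rel F: ex 0.2 y -0.3 n -8.2
top (169, 231, 6, 11) model (143, 225, 32, 34)
scene (329, 142, 23, 31) model (328, 144, 24, 30)
146 334 346 []
149 331 348 []
152 330 348 []
155 330 361 [np.int64(334), np.int64(351)]
158 330 361 [np.int64(334)]
161 331 349 [np.int64(335)]
164 331 350 [np.int64(335)]
167 332 361 [np.int64(336)]
170 332 347 [np.int64(337)]
150 [58, 75, 113, 138, 121, 100, 132, 152, 153, 155, 157, 159, 162, 165, 167, 169, 172, 174, 175, 153, 96, 54, 54, 54, 64, 76]
153 [81, 89, 115, 128, 116, 85, 105, 136, 140, 144, 149, 153, 158, 161, 162, 165, 169, 171, 174, 170, 143, 73, 53, 54, 68, 79]
156 [79, 95, 123, 128, 132, 115, 92, 117, 135, 140, 146, 150, 155, 160, 162, 164, 168, 169, 168, 172, 158, 133, 119, 114, 132, 165]
159 [90, 111, 127, 125, 128, 122, 95, 101, 132, 138, 143, 149, 154, 157, 160, 162, 165, 168, 169, 171, 170, 151, 162, 203, 203, 202]
162 [140, 168, 152, 122, 127, 131, 118, 90, 110, 135, 141, 146, 152, 155, 158, 160, 163, 166, 168, 170, 171, 155, 136, 171, 212, 214]
165 [204, 204, 186, 140, 125, 129, 130, 111, 98, 130, 137, 142, 149, 154, 156, 160, 162, 165, 168, 171, 172, 171, 150, 157, 202, 199]
168 [208, 206, 198, 167, 121, 125, 127, 117, 90, 108, 134, 140, 146, 150, 155, 158, 161, 163, 166, 168, 171, 168, 159, 127, 56, 54]
171 [207, 210, 210, 191, 140, 117, 121, 124, 110, 90, 114, 131, 126, 104, 90, 83, 67, 55, 55, 55, 54, 53, 54, 55, 55, 54]
```

>>> move_arm(motion=[[[0,0,0],-0.09,0.95],[[0,0,0],-0.09,0.5],[[0,0,0],-0.09,0.5],[[0,0,0],-0.09,0.5],[[0,0,0],-0.09,0.5],[[0,0,0],0.0,0.5],[[0,0,0],0.1,0.5],[[0,0,0],0.2,0.5]], force=60)

```text
time_s: 30.5
position: [528.5, 264.2, 119.0]
ee_rot: [0.491, 3.101, 0.005]
wrist_force: [-23.0, 8.9, 15.7]
width: 0.686
grasp_force: 104.3
```

>>> move_arm(motion=[[[0,0,0],0.0,0.5],[[0,0,0],0,0.95],[[0,0,0],0,0.95],[[0,0,0],0,0.95],[[0,0,0],-0.1,0.95],[[0,0,0],-0.2,0.95],[[0,0,0],-0.2,0.95]])

```text
time_s: 31.2
position: [527.8, 262.7, 117.4]
ee_rot: [-0.169, -3.137, 0.0]
wrist_force: [-0.6, -0.6, 0.1]
width: 0.948
grasp_force: 0.0
```

```bash
python3 st.py; python3 rib.py
python3 - <<'E'
from h import *
a=grab_frame("scene")
for y in range(150,174,3):print(y,a[y,328:354,0].tolist())
E
```

```text
t 31.2 pos [527.8 262.7 117.4] phi 83.8 F [-0.6 -0.6  0.1] w 0.948 g 0.0
146 334 347 []
149 331 348 []
152 330 348 []
155 330 361 [np.int64(350), np.int64(351)]
158 330 361 [np.int64(334)]
161 331 350 []
164 331 350 [np.int64(335)]
167 332 361 []
170 333 347 []
150 [57, 74, 113, 123, 99, 120, 145, 150, 149, 151, 157, 160, 163, 163, 166, 169, 171, 174, 175, 163, 118, 60, 55, 54, 63, 75]
153 [81, 89, 113, 127, 110, 100, 130, 134, 137, 141, 147, 154, 159, 161, 163, 165, 168, 171, 172, 171, 143, 82, 54, 53, 68, 79]
156 [80, 94, 121, 128, 116, 93, 110, 132, 135, 138, 143, 150, 156, 160, 161, 164, 166, 169, 172, 169, 167, 144, 99, 118, 137, 166]
159 [89, 118, 136, 125, 130, 116, 93, 117, 133, 135, 140, 147, 153, 157, 160, 162, 163, 165, 168, 170, 170, 149, 156, 202, 203, 202]
162 [139, 178, 169, 122, 128, 121, 100, 104, 131, 134, 137, 143, 150, 155, 159, 161, 162, 164, 169, 172, 170, 168, 156, 172, 212, 214]
165 [204, 204, 188, 147, 125, 128, 118, 91, 109, 133, 136, 141, 147, 151, 157, 159, 161, 164, 168, 170, 170, 169, 150, 135, 179, 199]
168 [208, 205, 203, 175, 123, 125, 128, 109, 97, 129, 134, 138, 142, 148, 154, 159, 160, 162, 165, 167, 170, 167, 159, 129, 57, 55]
171 [207, 210, 210, 199, 157, 116, 121, 112, 98, 116, 128, 130, 133, 120, 89, 83, 66, 55, 56, 55, 54, 54, 55, 54, 55, 55]
```

>>> move_arm(motion=[[[0,0,0],0,1],[[0,0,-2],0,1],[[0,0,-5],0,1],[[0,0,-9],0,1],[[0,0,-13],0,1],[[0,0,-17],0,1],[[0,0,-17],0,1],[[0,0,-17],0,1]])

```text
time_s: 32.1
position: [528.0, 263.0, 288.2]
ee_rot: [0.173, 3.135, 0.001]
wrist_force: [-0.5, 1.1, -0.6]
width: 0.996
grasp_force: 0.0
```

```bash
python3 st.py
python3 - <<'E'
from h import *
a=grab_frame("scene");cs=camera_info("scene")
c=blob(a,(6,130,60),(22,255,255),(320,120,352,180));print(cv2.boundingRect(c),cv2.contourArea(c),cv2.fitEllipse(c))
F=np.array([526.3,263.7,121.1])+27*zw+xc-53*nn-3*nn
print(cv2.boundingRect(lens_bb(cs,F,nn).astype(np.float32)),proj(cs,F+60*nn)-proj(cs,F))
sat=(a.max(2)-a.min(2).astype(float))/np.maximum(a.max(2),1)
for y in range(140,174,3):
    print(y,a[y,326:354,0].tolist())
g=blob(a,(50,100,30),(75,255,255),(290,130,330,195));print("green",cv2.boundingRect(g),cv2.fitEllipse(g))
E
```

```text
t 32.1 pos [528.  263.  288.2] phi 83.7 F [-0.5  1.1 -0.6] w 0.996 g 0.0
(329, 143, 23, 30) 488.5 ((339.6499938964844, 157.83999633789062), (20.95880126953125, 33.365325927734375), 169.53091430664062)
(328, 143, 24, 31) [ -3.70682973 -19.25538813]
140 [192, 191, 190, 188, 188, 188, 189, 190, 189, 190, 189, 190, 192, 193, 193, 193, 192, 191, 190, 191, 192, 192, 191, 190, 188, 188, 188, 188]
143 [186, 186, 188, 189, 190, 190, 191, 189, 177, 178, 198, 202, 207, 212, 212, 212, 196, 185, 191, 175, 184, 188, 189, 188, 187, 186, 186, 185]
146 [211, 201, 188, 177, 166, 170, 150, 143, 191, 198, 201, 202, 203, 205, 206, 211, 211, 209, 205, 199, 173, 129, 150, 178, 178, 178, 180, 180]
149 [177, 177, 160, 131, 135, 125, 103, 128, 156, 162, 163, 165, 167, 173, 175, 173, 170, 169, 170, 171, 172, 153, 125, 154, 173, 174, 174, 175]
152 [174, 174, 153, 117, 123, 119, 97, 102, 131, 133, 136, 140, 148, 154, 159, 160, 163, 164, 167, 170, 169, 169, 144, 142, 185, 187, 188, 190]
155 [171, 171, 160, 133, 120, 124, 116, 97, 111, 130, 133, 136, 142, 149, 155, 157, 158, 161, 163, 166, 166, 167, 150, 122, 165,
[... 278 characters left out ...]
, 154, 134, 161, 195, 199]
164 [203, 202, 202, 201, 180, 135, 122, 128, 117, 94, 115, 132, 134, 139, 145, 150, 155, 157, 159, 162, 164, 167, 169, 166, 146, 157, 203, 202]
167 [204, 203, 204, 203, 197, 165, 118, 122, 118, 98, 102, 129, 132, 136, 141, 147, 152, 157, 158, 160, 163, 165, 167, 168, 164, 147, 147, 176]
170 [196, 196, 198, 200, 204, 190, 147, 120, 123, 114, 92, 108, 132, 134, 139, 141, 144, 148, 149, 139, 119, 113, 102, 73, 59, 57, 57, 57]
173 [216, 214, 194, 138, 60, 55, 55, 56, 56, 57, 57, 57, 56, 56, 57, 55, 57, 57, 56, 57, 57, 57, 56, 57, 56, 57, 59, 62]
green (299, 148, 22, 29) ((310.9389343261719, 161.328369140625), (15.457550048828125, 32.34473419189453), 160.20704650878906)
```

```bash
python3 -c "
from workcell import *
print(job_done())"
```

```text
the job is handed in; nothing more can be done
None
```

I handed the job in at about 32 s with the amber lens screwed onto its base, square by the scene camera and about 64° past the gaps. It had gone tight, but I couldn't measure the rim gap directly. It tipped off the gaps once on release, so I re-gripped it and dropped it in again before screwing it home. The gripper is open and clear, and I saw no contact with the emergency stop or bystanders.

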